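# Knock a jammed rock core out of its sample tube

### The job

A rock core is jammed behind the stiff lips in the neck of the clear sample tube. Take the tube from its sloping cradle, tip it mouth-down over the tray and briskly tap its rim on the tray's steel bar, repeating as needed, until the core slips out into the tray. Then lay the empty tube back in the cradle the way it was, and leave everything else on the bench standing where it is.

Things in the scene. Friction and masses are not known exactly. Their poses are not given: they have to be found in the camera images.
- tube_mid (a point): Centre of the clear sample tube: 130 mm long, 44 mm across, 31 mm bore, foot end shut, 150 g empty. z runs along it to the mouth. It lies mouth up in the cradle, axis rising 25 degrees, its lower 52 mm in the trough. Two flat orange grip pads on its level sides (+y, -y), 4 mm footward to 44 mm mouthward of this point, make it 46 mm wide there.
- tube_mouth (a point): Centre of the tube's mouth, 65 mm from its middle; axes as the tube's. The rim is an orange flange 56 mm in diameter, 12 mm long. Inside the neck two stiff sliding orange lips hold the core (about 2.5 N along the axis); slow pressing does not part them. A tap can turn the tube a little in the grip: hold it firmly and near the mouth.
- core_mid (a point): Centre of the jammed core: smooth terracotta cylinder, 28 mm across, 80 mm long, about 120 g, z along it; while jammed 9 mm from the tube's centre towards the foot. Tipping alone does not free it. Sharp taps (0.2 m/s or more) each shift it a few mm at most, and the lips stay parted; some 4 mm mouthward it is free and slides out of a tube tipped 30 degrees or more.
- tray: Fixed white tray 190 (x) x 180 (y) x 40 mm high, 4 mm walls, black rubber floor 8 mm above the bench; origin at the centre of its underside, z up. A steel knocking bar runs along the outside of its -x side.
- bar_top (a point): Middle of the flat top of the steel knocking bar, 60 mm above the bench. The bar is 20 mm wide (tray x) and 190 mm long (tray y). The tray lies on the +x side of it. Axes as the tray's.
- cradle: Fixed blue V-trough on a grey foot 150 x 90 mm. x points level towards the end where the tube's mouth rises, z up; origin on the bench, 75 mm (along x) past the foot end of the tube.
- cradle_seat (a point): Where the centre of the tube belongs when it lies home in the cradle, its foot against the stop. Axes as the cradle's (x level, towards the raised mouth; z up). The V-trough carries the lower 52 mm of the tube, a keel 18 mm wide runs on under it; both open above; the stop stands square to the axis behind the foot.
- amber: Bystander: amber bottle, 56 mm in diameter, 130 mm tall, origin under its base.
- beaker: Bystander: glass beaker, 70 mm wide, 90 mm tall, origin under its base.
- dish: Bystander: white dish, 100 mm wide, 20 mm tall, origin under its base.
- sample: Bystander: grey stone cylinder, 48 mm in diameter, 70 mm tall, origin under its base.
- jar: Bystander: glass jar, 60 mm in diameter, 80 mm tall, origin under its base.
- brush: Bystander: brush 160 mm long lying on the bench between robot and tray, origin under its middle, x along it.

How it is judged:
By the outcome, as a careful person would: the job done as asked, in the order asked, and still so for the second after the job is handed in, with the robot touching nothing.
It also fails if it takes over 45 s, if anything falls off the work surface, if the arm or the gripper's body presses on something with over 40 N, if the wrist force passes 120 N, or if a joint passes its speed limit or range.

### The arm

A 6-joint arm with a two-finger parallel gripper is mounted at the origin on the work surface. World frame = base frame: x ahead of the robot, y to its left, z up, the work surface at z = 0. Lengths are in m, angles in rad, forces in N, time in s.
With the tool pointing down it reaches from about 0.425 to 1.125 m from the base axis. Payload 14.9 kg.
Tool frame: the origin (TCP) lies midway between the tips of the shut fingers; the grasp point (between the pads) lies 19 mm behind it; z points along the fingers, y is the direction in which the jaws open and shut (so a half turn about z gives the same grasp; the last joint's range is limited). The gripper opens to 91 mm and grips with 3 to 60 N. Pads are 32 mm wide; open, the fingers measure 118 mm over their backs; the gripper's body (76 mm by 178 mm) begins 60 mm behind the grasp point.
Start: joints at [1.079, 0.379, 1.734, -0, 1.028, -0.033], TCP at [0.31, 0.628, 0.214] pointing down, gripper open.
Joint ranges: [-2.77, 2.77], [-0.74, 2.19], [0, 2.66], [-1.06, 4.2], [0.31, 2.87], [-3.08, 3.08]. Speed limits (rad/s): [1.89, 1.89, 2.39, 3.14, 3.14, 3.14].

### API

Orientations are given as a unit quaternion [x, y, z, w].
In Python, from plant import manip gives the robot as it stands.
- The arm moves only by the tool servo_tool, never from a script. Its argument "steps" is a list of rows, each a list of 2 entries, a list of its own where there are three numbers: the shift along the tool's x, y, z in mm, then the turn about the tool's z in rad. A call has 1 to 8 rows; each row shifts and turns the pose as measured when the row begins, along the tool's axes as they then stand; what a row does not reach is not made up. A row lasts 1/10 s, in which the tool goes at most 50 mm and 8.59 degrees, less where a joint would pass 70% of its speed; a pose out of reach is approached as far as the arm can. A call with a gripper value outside its range is refused whole. "fingers" is the opening, from 0 (shut) to 1 (fully open), set as the call begins (left out, the last holds). The fingers move at their own pace and stop on an object; "force" is the grip in N (left out, the last holds). Time passes only in rows, so rows that do not move let the fingers close. It gives the time, the measured TCP pose, the force and the opening at its end, in the units of the state.
- manip.read_state(): the state, without advancing time (a new reading comes with each control period).
- manip.capture(name): name is "side" or "top" or "wrist"; returns (picture, depth): 384x512x3 uint8, red, green, blue; 384x512 float32, m along the optical axis (not along the pixel's ray), 0 where there is no reading.
- manip.camera_info(name): a dict with "fov_y" (degrees; the focal length in pixels is half the picture's height over the tangent of half this angle, whatever the lens; pixels are square), "cx", "cy" (the principal point, pixels), "R" (3x3) and "t" (3): a world point X has camera coordinates R X + t; the wrist camera has in their place "hand_eye" (4x4, takes a point from camera to tool coordinates, whose origin is the TCP and whose axes are the flange's). Camera axes: x right, y down, z forward; pixel columns grow to the right and rows downward; lengths in m; the calibration is good to about 2 mm. A picture is of the moment at which its call begins: read the wrist's pose just before it. camera_info takes no time and is no camera call.
- manip.close_job(): hands the job in, once; it reports no verdict.
The state is a dict: "time_s": time; "qpos": joint angles; "qvel": joint speeds; "effort": joint torques, N m; "ee_pos": TCP position; "ee_rot": TCP orientation; "wrist_force": force on the tool from outside, world axes, zero at the start; "wrist_torque": the same for the moment, N m; "width": opening from 0.0 (shut) to 1.0 (fully open).
Only numpy, scipy, OpenCV 4.12 (cv2) and the standard library are available. Lean on these libraries where they do the work, as an engineer would, in place of code of your own. Each camera call takes 0.05 s, during which the arm holds its last target. There are 200 camera calls.

## Working session

There is one attempt and no reset: what is moved stays moved. The work goes in short steps, Python scripts to look and compute and a tool call to move; the robot and the scene stay as the last step left them, time stands still between calls to the robot, and variables do not carry over. Pictures are saved under pics/ and viewed, about 8 in all and at most 12, crops included, and the job is handed in when it is done.

Besides the shell and the picture viewer there is one more tool, called after "Emit:" as name(argument=value, ...), one argument or row to a line, values as JSON. servo_tool: Moves the arm, as the interface text tells. Its arguments: {"type":"object","properties":{"steps":{"type":"array","items":{"type":"array"}},"fingers":{"type":"number"},"force":{"type":"number"}},"required":["steps"]}

```bash
ls; mkdir -p pics; python3 - <<'E'
from plant import manip
import cv2,numpy as np
s=manip.read_state();print({k:np.round(v,3).tolist() for k,v in s.items()})
for n in("side","top"):
    im,d=manip.capture(n);cv2.imwrite(f"pics/{n}0.png",im[:,:,::-1]);np.save(f"pics/{n}0.npy",d)
    print(n,manip.camera_info(n))
print(manip.camera_info("wrist"))
E
```

```text
pics
{'time_s': 0.0, 'qpos': [1.079, 0.379, 1.735, 0.0, 1.028, -0.033], 'qvel': [-0.002, -0.001, 0.0, -0.002, -0.002, -0.001], 'effort': [0.002, -76.371, -43.437, 0.065, 0.042, -0.0], 'ee_pos': [0.31, 0.627, 0.213], 'ee_rot': [0.227, 0.974, -0.001, -0.0], 'wrist_force': [-0.364, 0.229, 0.202], 'wrist_torque': [-0.023, -0.016, 0.027], 'width': 1.002}
side {'fov_y': 57.63147180409919, 'cx': 252.4755030089929, 'cy': 191.4978370321195, 'R': array([[ 0.6848745 , -0.72864428, -0.004943  ],
       [-0.46907404, -0.43568528, -0.76821083],
       [ 0.55759883,  0.52844665, -0.64017785]]), 't': array([-0.41140163,  0.3562592 ,  0.87149409])}
top {'fov_y': 44.799661557294584, 'cx': 257.31372690120935, 'cy': 183.24623212556793, 'R': array([[-2.02941764e-02, -9.99794051e-01,  5.43505385e-05],
       [-9.99110583e-01,  2.02782934e-02, -3.69707087e-02],
       [ 3.69619924e-02, -8.04592282e-04, -9.99316348e-01]]), 't': array([-0.00768158,  0.58278105,  1.63107729])}
{'fov_y': 65.1819008778449, 'cx': 251.8955068868484, 'cy': 189.16959444604072, 'hand_eye': array([[-8.60409778e-05, -9.70468006e-01, -2.41229851e-01,
         6.76313507e-02],
       [ 9.99999685e-01,  1.06933944e-04, -7.86871614e-04,
        -2.49715476e-04],
       [ 7.89429386e-04, -2.41229843e-01,  9.70467691e-01,
        -1.71272215e-01],
       [ 0.00000000e+00,  0.00000000e+00,  0.00000000e+00,
         1.00000000e+00]])}
```

View pics/top0.png

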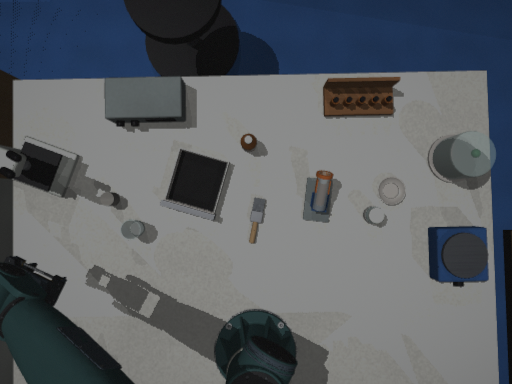

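View pics/side0.png

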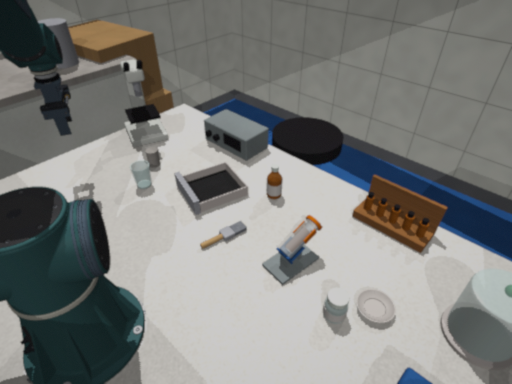

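```bash
cat > h.py <<'E'
import numpy as np,cv2
from plant import manip
from scipy.spatial.transform import Rotation as Ro
def cloud(name,d,pose=None):
    c=manip.camera_info(name);f=192/np.tan(np.radians(c["fov_y"])/2)
    v,u=np.mgrid[:384,:512];P=np.stack([(u-c["cx"])/f*d,(v-c["cy"])/f*d,d],-1)
    if name=="wrist":
        H=c["hand_eye"];p,q=pose
        return (P@H[:3,:3].T+H[:3,3])@Ro.from_quat(q).as_matrix().T+p
    return (P-c["t"])@c["R"]
E
python3 - <<'E'
from h import *
im=cv2.imread("pics/top0.png");W=cloud("top",np.load("pics/top0.npy"))
hsv=cv2.cvtColor(im,cv2.COLOR_BGR2HSV)
def blob(n,u0,u1,v0,v1,m):
    k=m[v0:v1,u0:u1];P=W[v0:v1,u0:u1][k];r=cv2.minAreaRect(P[:,:2].astype(np.float32))
    print(n,len(P),np.round(P.mean(0),3),"rect",np.round(r[0],3),np.round(r[1],3),round(r[2],1),"zmax",np.round(np.percentile(P[:,2],[5,50,95,100]),3))
z=W[...,2];print("bench z",np.median(z[250:300,300:400]))
blob("tray>15",150,245,140,228,z>.025)
blob("bar",150,245,140,228,z>.052)
org=(hsv[...,0]<14)&(hsv[...,1]>140)
blob("orange",300,340,160,225,org)
blob("tube z>.05",300,340,160,225,z>.05)
blob("cradle",295,340,160,228,(z>.008))
blob("amber",235,262,128,160,z>.03)
blob("brush",240,275,190,250,z>.008)
blob("dish",375,410,172,206,z>.01);blob("jar/sample",360,390,202,228,z>.04)
blob("b1",92,120,190,208,z>.04);blob("b2",120,148,215,242,z>.04)
E
```

```text
bench z 7.085327902500287e-05
tray>15 741 [0.55  0.188 0.146] rect [0.587 0.154] [0.26  0.333] 4.5 zmax [0.032 0.055 1.652 1.652]
bar 402 [0.516 0.179 0.237] rect [0.547 0.117] [0.197 0.36 ] 35.4 zmax [0.054 0.061 1.652 1.652]
orange 91 [ 0.586 -0.232  0.139] rect [ 0.571 -0.141] [0.076 0.252] 4.9 zmax [0.097 0.128 0.144 1.652]
tube z>.05 652 [ 0.547 -0.228  0.125] rect [ 0.566 -0.148] [0.238 0.138] 78.9 zmax [0.065 0.103 0.136 1.652]
cradle 1177 [ 0.531 -0.225  0.075] rect [ 0.544 -0.163] [0.288 0.23 ] 88.5 zmax [0.009 0.072 0.132 1.652]
amber 237 [0.714 0.007 0.122] rect [0.635 0.008] [0.226 0.051] 0.0 zmax [0.058 0.092 0.133 1.652]
brush 435 [ 0.465 -0.013  0.055] rect [ 0.46  -0.017] [0.116 0.199] 84.5 zmax [0.009 0.018 0.025 1.652]
dish 346 [ 0.548 -0.484  0.04 ] rect [ 0.551 -0.278] [0.519 0.095] 88.9 zmax [0.011 0.015 0.025 1.652]
jar/sample 267 [ 0.466 -0.407  0.097] rect [ 0.478 -0.231] [0.432 0.056] 85.7 zmax [0.049 0.079 0.086 1.652]
b1 196 [0.538 0.471 0.123] rect [0.531 0.249] [0.535 0.045] 88.1 zmax [0.048 0.069 0.076 1.652]
b2 217 [0.433 0.412 0.08 ] rect [0.459 0.21 ] [0.066 0.469] 7.3 zmax [0.044 0.077 0.095 1.652]
```

```bash
python3 - <<'E'
from h import *
im=cv2.imread("pics/top0.png");W=cloud("top",np.load("pics/top0.npy"))
hsv=cv2.cvtColor(im,cv2.COLOR_BGR2HSV);z=W[...,2]
def blob(n,u0,u1,v0,v1,m):
    k=(m&(z<.3))[v0:v1,u0:u1];P=W[v0:v1,u0:u1][k];r=cv2.minAreaRect(P[:,:2].astype(np.float32))
    print(n,len(P),np.round(P.mean(0),3),"rect",np.round(r[0],3),np.round(r[1],3),round(r[2],1),"z",np.round(np.percentile(P[:,2],[5,50,95,100]),3));return P
blob("tray>25",150,245,140,228,(z>.025))
P=blob("bar",150,245,140,228,(z>.05)&(z<.07))
print(np.polyfit(P[:,1],P[:,0],1))
org=(hsv[...,0]<14)&(hsv[...,1]>140)
P=blob("orange",300,340,160,225,org)
for x in P[::6]:print(np.round(x,3),end=' ')
P=blob("tube z>.05",300,340,160,225,z>.05)
q=np.polyfit(P[:,0],P[:,1],1);print("axis",q)
blob("cradle foot",295,340,160,228,(z>.01)&(z<.05));blob("cradle",295,340,160,228,(z>.01))
blob("blue",295,340,160,228,(hsv[...,0]>98)&(hsv[...,0]<125)&(hsv[...,1]>120)&(z>.02))
blob("amber",235,262,128,160,z>.03);blob("brush",240,275,190,250,z>.008)
S=cv2.imread("pics/side0.png");V=cloud("side",np.load("pics/side0.npy"))
hs=cv2.cvtColor(S,cv2.COLOR_BGR2HSV);o=(hs[...,0]<14)&(hs[...,1]>140)&(V[...,2]<.3)
P=V[210:265,270:330][o[210:265,270:330]];r=cv2.minAreaRect(P[:,:2].astype(np.float32));print("side orange",len(P),r,P.mean(0),P.min(0),P.max(0))
a=cv2.resize(S[205:285,255:335],None,fx=6,fy=6,interpolation=2)
b=cv2.resize(im[150:230,280:360],None,fx=6,fy=6,interpolation=2)
cv2.imwrite("pics/crop1.png",cv2.resize(np.hstack([a,b]),(800,400)))
E
```

```text
tray>25 697 [0.552 0.201 0.051] rect [0.618 0.166] [0.219 0.293] 71.6 z [0.032 0.053 0.069 0.104]
bar 331 [0.497 0.221 0.06 ] rect [0.608 0.17 ] [0.189 0.294] 65.1 z [0.053 0.06  0.066 0.07 ]
[0.1552666  0.46301813]
orange 90 [ 0.587 -0.235  0.123] rect [ 0.579 -0.236] [0.048 0.068] 81.5 z [0.097 0.127 0.144 0.147]
[ 0.616 -0.222  0.102] [ 0.608 -0.264  0.111] [ 0.601 -0.215  0.128] [ 0.601 -0.234  0.134] [ 0.597 -0.224  0.136] [ 0.597 -0.242  0.144] [ 0.594 -0.221  0.13 ] [ 0.593 -0.239  0.145] [ 0.594 -0.26   0.132] [ 0.59  -0.25   0.134] [ 0.582 -0.217  0.111] [ 0.576 -0.217  0.112] [ 0.568 -0.257  0.111] [ 0.56  -0.214  0.082] [ 0.553 -0.211  0.098] tube z>.05 642 [ 0.547 -0.231  0.101] rect [ 0.549 -0.234] [0.059 0.137] 83.3 z [0.065 0.103 0.135 0.147]
axis [-0.1267743  -0.16201836]
cradle foot 396 [ 0.508 -0.219  0.014] rect [ 0.539 -0.222] [0.132 0.222] 89.7 z [0.01  0.013 0.019 0.049]
cradle 1038 [ 0.532 -0.227  0.068] rect [ 0.539 -0.222] [0.132 0.222] 89.7 z [0.011 0.082 0.131 0.147]
blue 40 [ 0.517 -0.22   0.067] rect [ 0.512 -0.228] [0.056 0.057] 83.7 z [0.053 0.068 0.076 0.084]
amber 233 [0.718 0.007 0.095] rect [0.721 0.008] [0.051 0.054] 88.8 z [0.058 0.092 0.133 0.138]
brush 425 [ 0.464 -0.013  0.017] rect [ 0.46  -0.017] [0.116 0.199] 84.5 z [0.009 0.018 0.024 0.03 ]
side orange 44 ((0.5786866545677185, -0.2542385160923004), (0.05899205058813095, 0.03976687043905258), 30.989360809326172) [ 0.57596426 -0.25429939  0.11335536] [ 0.54354188 -0.2658485   0.08636508] [ 0.59929703 -0.2220063   0.14001867]
```

View pics/crop1.png

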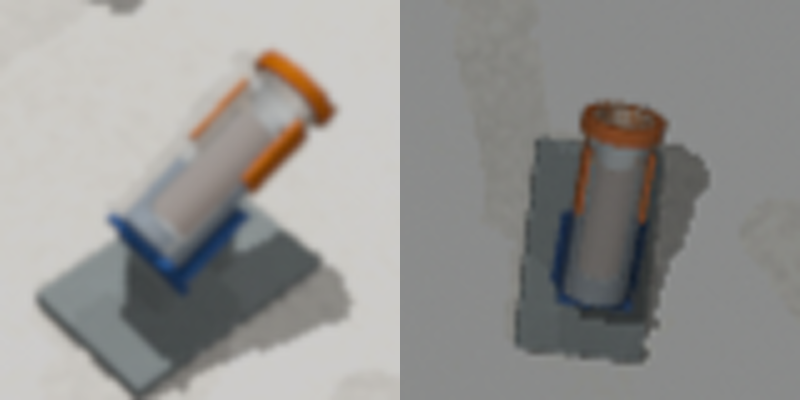

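Seen: the tube lies in the cradle at around top (320,190), mouth at +x with yaw about −7°. The tray is at (197,183), with the bar on its lower (−x) edge. Next, a planner that converts world targets into tool rows.

```bash
cat >> h.py <<'E'
def rows(target,yaw=None,step=45,pts=None):
    """tool-frame rows from the present pose to a world TCP target (m); yaw = world yaw (deg) of tool x"""
    s=manip.read_state();p=s["ee_pos"].copy() if hasattr(s["ee_pos"],"copy") else np.array(s["ee_pos"]);R=Ro.from_quat(s["ee_rot"])
    X=R.as_matrix();y0=np.degrees(np.arctan2(X[1,0],X[0,0]));dy=0 if yaw is None else (yaw-y0+180)%360-180
    D=np.array(target)-p;n=int(max(np.ceil(np.linalg.norm(D)*1000/step),np.ceil(abs(np.radians(dy))/.145),1))
    out=[]
    for i in range(n):
        out.append([np.round(R.inv().apply(D/n)*1000,1).tolist(),round(float(-np.radians(dy)/n),3)]);R=R*Ro.from_rotvec([0,0,-np.radians(dy)/n])
    tilt=np.degrees(np.arccos(-X[2,2]))
    print("pos",np.round(p,4),"yaw %.2f tilt %.2f t %.2f"%(y0,tilt,s["time_s"]),"F",np.round(s["wrist_force"],1),"w",round(s["width"],3));
    for i in range(0,n,8):print(out[i:i+8])
E
python3 -c "
from h import *
rows([.41,-.17,.214],-7.2)"
```

```text
pos [0.3099 0.6273 0.2134] yaw 153.71 tilt 0.06 t 0.10 F [-0.6  0.8 -0.1] w 0.998
[[[-22.1, -33.5, 0.0], 0.14], [[-26.6, -30.1, 0.0], 0.14], [[-30.6, -26.1, 0.0], 0.14], [[-33.9, -21.5, 0.0], 0.14], [[-36.6, -16.6, 0.0], 0.14], [[-38.6, -11.3, 0.0], 0.14], [[-39.8, -5.8, 0.0], 0.14], [[-40.2, -0.2, 0.0], 0.14]]
[[[-39.8, 5.5, 0.0], 0.14], [[-38.6, 11.0, 0.0], 0.14], [[-36.7, 16.3, 0.0], 0.14], [[-34.1, 21.3, 0.0], 0.14], [[-30.8, 25.8, 0.0], 0.14], [[-26.9, 29.9, 0.0], 0.14], [[-22.4, 33.3, 0.0], 0.14], [[-17.5, 36.2, 0.0], 0.14]]
[[[-12.3, 38.2, 0.0], 0.14], [[-6.8, 39.6, 0.0], 0.14], [[-1.2, 40.2, 0.0], 0.14], [[4.4, 39.9, 0.0], 0.14]]
```

Emit:
servo_tool(
  steps=[
    [[-22, -33, 0], 0.14],
    [[-27, -30, 0], 0.14],
    [[-31, -26, 0], 0.14],
    [[-34, -21, 0], 0.14],
    [[-37, -17, 0], 0.14],
    [[-39, -11, 0], 0.14],
    [[-40, -6, 0], 0.14],
    [[-40, 0, 0], 0.14],
  ],
)

```text
time_s: 0.9
ee_pos: [0.3458, 0.2987, 0.2108]
ee_rot: [0.723, 0.691, -0.002, 0.0]
wrist_force: [1.5, -0.2, 0.7]
width: 0.999
```

```bash
python3 -c "
from h import *
rows([.37,-.15,.214],-7.2);print(np.round(manip.read_state()['qpos'],3))"
```

```text
pos [0.3458 0.2987 0.2108] yaw 87.43 tilt 0.19 t 0.90 F [ 1.5 -0.2  0.7] w 0.999
[[[-37.3, 3.7, -0.2], 0.138], [[-36.4, 8.8, -0.2], 0.138], [[-34.9, 13.7, -0.2], 0.138], [[-32.7, 18.3, -0.2], 0.138], [[-29.8, 22.6, -0.2], 0.138], [[-26.4, 26.5, -0.2], 0.138], [[-22.5, 29.9, -0.2], 0.138], [[-18.2, 32.7, -0.2], 0.138]]
[[[-13.6, 34.9, -0.2], 0.138], [[-8.7, 36.4, -0.2], 0.138], [[-3.6, 37.3, -0.2], 0.138], [[1.6, 37.4, -0.2], 0.138]]
[ 6.620e-01 -1.200e-02  2.212e+00 -1.000e-03  9.440e-01  7.070e-01]
```

Emit:
servo_tool(
  steps=[
    [[-37, 4, 0], 0.14],
    [[-36, 9, 0], 0.14],
    [[-35, 14, 0], 0.14],
    [[-33, 18, 0], 0.14],
    [[-30, 23, 0], 0.14],
    [[-26, 26, 0], 0.14],
    [[-22, 30, 0], 0.14],
    [[-18, 33, 0], 0.14],
  ],
)

```text
time_s: 1.7
ee_pos: [0.3517, -0.012, 0.2112]
ee_rot: [0.984, 0.179, -0.001, 0.001]
wrist_force: [0.8, -0.5, 0.4]
width: 1.003
```

```bash
python3 -c "
from h import *
rows([.37,-.15,.214],-7.2);print(np.round(manip.read_state()['qpos'],3))"
```

```text
pos [ 0.3517 -0.012   0.2112] yaw 20.65 tilt 0.18 t 1.70 F [ 0.8 -0.5  0.4] w 1.003
[[[-7.9, 33.9, -0.6], 0.122], [[-3.7, 34.6, -0.6], 0.122], [[0.5, 34.8, -0.6], 0.122], [[4.7, 34.5, -0.6], 0.122]]
[-0.098 -0.227  2.397 -0.004  0.972  1.114]
```

Emit:
servo_tool(
  steps=[
    [[-45, 12, 0], 0.12],
    [[-45, 12, 0], 0.12],
    [[-45, 10, 0], 0.12],
    [[-45, 10, 0], 0.12],
  ],
)

```text
time_s: 2.1
ee_pos: [0.1834, -0.0887, 0.2113]
ee_rot: [0.998, -0.067, -0.001, 0.001]
wrist_force: [-2.1, -1.1, 1.5]
width: 1.003
```

```bash
python3 -c "
from h import *
rows([.47,-.2,.25],-7.2);print(np.round(manip.read_state()['qpos'],3))"
```

```text
pos [ 0.1834 -0.0887  0.2113] yaw -7.74 tilt 0.23 t 2.10 F [-2.1 -1.1  1.5] w 1.003
[[[42.7, 10.3, -5.6], -0.001], [[42.7, 10.3, -5.6], -0.001], [[42.7, 10.4, -5.6], -0.001], [[42.7, 10.4, -5.6], -0.001], [[42.6, 10.5, -5.6], -0.001], [[42.6, 10.5, -5.6], -0.001], [[42.6, 10.6, -5.6], -0.001]]
[-0.56  -0.659  2.63  -0.004  1.172  1.148]
```

Emit:
servo_tool(
  steps=[
    [[-25, -5, 0], 0],
    [[-25, -5, 0], 0],
  ],
)

```text
time_s: 2.3
ee_pos: [0.1558, -0.085, 0.2115]
ee_rot: [0.997, -0.073, -0.012, -0.004]
wrist_force: [-0.5, 0.7, -0.2]
width: 1.003
```

```bash
python3 -c "
from h import *
rows([.47,-.2,.27],-7.2);s=manip.read_state();print(np.round(s['qpos'],3),Ro.from_quat(s['ee_rot']).as_matrix()[:,2])"
```

```text
pos [ 0.1558 -0.085   0.2115] yaw -8.32 tilt 1.46 t 2.30 F [-0.5  0.7 -0.2] w 1.003
[[[40.7, 8.5, -8.4], -0.002], [[40.7, 8.6, -8.4], -0.002], [[40.7, 8.7, -8.4], -0.002], [[40.7, 8.8, -8.4], -0.002], [[40.7, 8.9, -8.4], -0.002], [[40.6, 9.0, -8.4], -0.002], [[40.6, 9.1, -8.4], -0.002], [[40.6, 9.2, -8.4], -0.002]]
[-0.621 -0.738  2.658 -0.007  1.246  1.097] [-0.0238395   0.00880322 -0.99967704]
```

Emit:
servo_tool(
  steps=[
    [[45, 12, -7], 0],
    [[45, 12, -7], 0],
    [[45, 12, -7], 0],
    [[45, 12, -7], 0],
    [[45, 12, -7], 0],
    [[45, 12, -7], 0],
    [[45, 12, -7], 0],
    [[43, 11, -7], 0],
  ],
)

```text
time_s: 3.1
ee_pos: [0.5028, -0.2289, 0.2611]
ee_rot: [0.998, -0.068, -0.004, 0.001]
wrist_force: [-0.2, -0.6, 0.3]
width: 0.995
```

```bash
cat >> h.py <<'E'
def wrist(n):
    s=manip.read_state();im,d=manip.capture("wrist");b=im[:,:,::-1].copy();cv2.imwrite(f"pics/{n}.png",b);np.save(f"pics/{n}.npy",d)
    return b,cloud("wrist",d,(np.array(s["ee_pos"]),s["ee_rot"])),d
E
python3 -c "
from h import *
b,W,d=wrist('w1');rows([.56,-.23,.2],-7.2)
hsv=cv2.cvtColor(b,cv2.COLOR_BGR2HSV);o=(hsv[...,0]<14)&(hsv[...,1]>140)&(d>.05)&(W[...,2]>.07)&(W[...,2]<.17)
P=W[o];print(len(P),P.mean(0),P.min(0),P.max(0));np.save('pics/P.npy',P)
"
```

```text
pos [ 0.5082 -0.2313  0.2625] yaw -7.86 tilt 0.34 t 3.15 F [-3.2  0.7  1.6] w 1.0
[[[25.7, -4.3, 31.1], -0.006], [[25.7, -4.1, 31.1], -0.006]]
1632 [ 0.62020772 -0.18539646  0.11419016] [ 0.54061262 -0.2689045   0.07016009] [0.71737925 0.00942562 0.14256827]
```

View pics/w1.png

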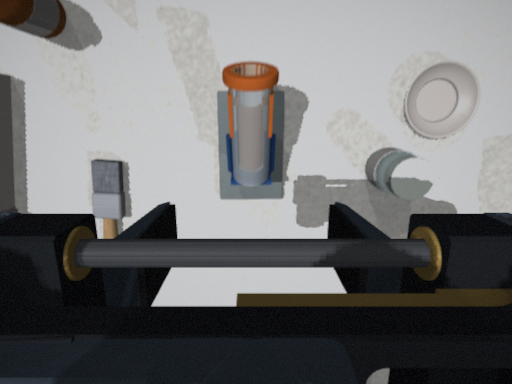

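Wrist view: tube rim at (251,77), pads at columns 231 and 270, trough at (251,165), cradle foot at columns 218–284. The picture is aligned with the tube. I'll capture again now that the arm is still and fit the tube pose.

```bash
python3 - <<'E'
from h import *
b,W,d=wrist('w2');rows([.56,-.23,.2],-7.2)
hsv=cv2.cvtColor(b,cv2.COLOR_BGR2HSV);o=(hsv[...,0]<16)&(hsv[...,1]>140)&(d>.05)&(W[...,2]>.05)&(W[...,2]<.17)
o[:,:205]=0;o[:,300:]=0;o[205:]=0
P=W[o];print(len(P),P.mean(0))
v,u=np.nonzero(o)
for nm,k in(("padL",(u<238)&(v>92)),("padR",(u>262)&(v>92)),("rim",(v<90))):
    Q=P[k];print(nm,len(Q),np.round(Q.mean(0),4),np.round(np.percentile(Q,[2,98],axis=0),4).tolist())
# joint fit: model point set distances (tube cylinder r28 flange 53..65, pads y=+-23, 25deg)
from scipy.optimize import least_squares
Qr=P[v<90]
def res(x,full=False):
    c=x[:3];y=x[3];a=np.array([np.cos(.436)*np.cos(y),np.cos(.436)*np.sin(y),np.sin(.436)])
    D=P-c;t=D@a;r=np.linalg.norm(D-np.outer(t,a),axis=1);L=np.array([-np.sin(y),np.cos(y),0]);s=D@L
    rim=v<90
    e1=np.where(rim,np.minimum(np.abs(r-.028),np.abs(t-.065)),np.abs(np.abs(s)-.023))
    e2=np.where(rim,np.maximum(0,np.maximum(.053-t,t-.065)),np.maximum(0,np.maximum(-.004-t,t-.044)))
    return np.r_[e1,e2]
f=least_squares(res,[.548,-.231,.093,-.126],loss="soft_l1",f_scale=.002);print(f.x,np.degrees(f.x[3]),np.sqrt(np.mean(f.fun**2)))
m=(d>.05)&(W[...,2]>.006)&(W[...,2]<.02);m[:,:205]=0;m[:,300:]=0;m[203:]=0
print("foot plate",cv2.minAreaRect(W[m][:,:2].astype(np.float32)),np.median(W[m][:,2]))
E
```

```text
pos [ 0.5051 -0.23    0.2618] yaw -7.85 tilt 0.40 t 3.20 F [-0.2  0.6  0.5] w 0.999
[[[27.4, -3.9, 30.7], -0.006], [[27.4, -3.7, 30.7], -0.006]]
1306 [ 0.59311383 -0.24063587  0.12430022]
padL 197 [ 0.5768 -0.2184  0.1159] [[0.5482, -0.2296, 0.0986], [0.5972, -0.212, 0.1376]]
padR 191 [ 0.5685 -0.2573  0.1122] [[0.5414, -0.2615, 0.0979], [0.5921, -0.2532, 0.1347]]
rim 619 [ 0.6055 -0.2423  0.1245] [[0.596, -0.2676, 0.0975], [0.6194, -0.2167, 0.1417]]
[ 0.56287413 -0.23569991  0.09366768 -0.13544955] -7.760687375888202 0.0063789291837993865
foot plate ((0.5234073996543884, -0.2301730066537857), (0.09011877328157425, 0.14609408378601074), 82.139892578125) 0.012554471179430898
```

Emit:
servo_tool(
  steps=[
    [[38, -1, 20], 0],
    [[36, -1, 20], 0],
    [[0, 0, 30], 0],
    [[0, 0, 30], 0],
    [[0, 0, 0], 0],
  ],
)

```text
time_s: 3.7
ee_pos: [0.5841, -0.2356, 0.1583]
ee_rot: [0.998, -0.065, 0.0, 0.003]
wrist_force: [-1.2, -0.2, 0.8]
width: 1.001
```

```bash
python3 -c "
from h import *
rows([.5795,-.2386,.084],-7.8)"
```

```text
pos [ 0.5841 -0.2356  0.1583] yaw -7.42 tilt 0.32 t 3.70 F [-1.2 -0.2  0.8] w 1.001
[[[-2.1, 1.6, 37.1], 0.003], [[-2.1, 1.6, 37.1], 0.003]]
```

Emit:
servo_tool(
  steps=[
    [[-2, 2, 30], 0.004],
    [[-2, 1, 30], 0.003],
    [[0, 0, 14], 0],
    [[0, 0, 0], 0],
  ],
)

```text
time_s: 4.1
ee_pos: [0.5821, -0.2375, 0.0872]
ee_rot: [0.998, -0.067, 0.003, 0.004]
wrist_force: [-0.3, 1.0, 0.9]
width: 1.001
```

```bash
python3 - <<'E'
from h import *
rows([.5795,-.2386,.084],-7.8)
b,W,d=wrist('w3')
im,ds=manip.capture("side");s=im[:,:,::-1]
cv2.imwrite("pics/c3.png",np.hstack([cv2.resize(b,(420,315)),cv2.resize(s[195:285,255:363],(378,315),interpolation=2)]))
E
```

```text
pos [ 0.5821 -0.2375  0.0872] yaw -7.63 tilt 0.56 t 4.10 F [-0.3  1.   0.9] w 1.001
[[[-2.5, 1.4, 3.2], 0.003]]
```

View pics/c3.png

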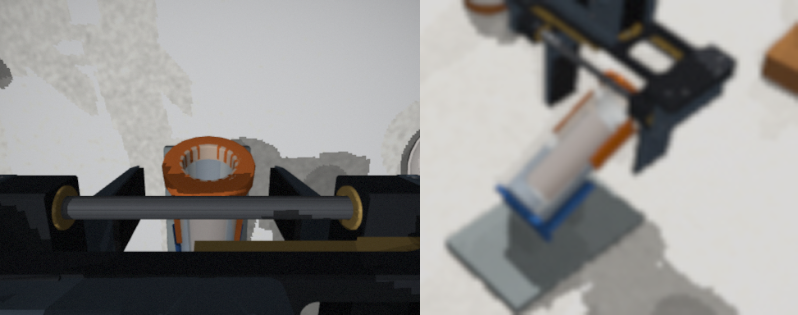

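The tube is centred between the fingers (rim at 209, fingers at 105 and 305), and the fingers flank the pads. I'll close firmly.

Emit:
servo_tool(
  steps=[
    [[-2, 1, 3], 0],
    [[0, 0, 0], 0],
    [[0, 0, 0], 0],
    [[0, 0, 0], 0],
    [[0, 0, 0], 0],
  ],
  fingers=0,
  force=50,
)

```text
time_s: 4.7
ee_pos: [0.5834, -0.2398, 0.0907]
ee_rot: [0.998, -0.066, 0.007, 0.005]
wrist_force: [0.6, 2.3, -0.2]
width: 0.595
```

```bash
python3 -c "
from h import *
rows([.60,-.23,.2],-7.8)"
```

```text
pos [ 0.5834 -0.2398  0.0907] yaw -7.61 tilt 1.03 t 4.70 F [ 0.6  2.3 -0.2] w 0.595
[[[5.6, -3.6, -36.4], 0.001], [[5.6, -3.6, -36.4], 0.001], [[5.6, -3.6, -36.4], 0.001]]
```

Emit:
servo_tool(
  steps=[
    [[0, 0, 3], 0],
    [[0, 0, 0], 0],
    [[0, 0, 0], 0],
  ],
)

```text
time_s: 5.0
ee_pos: [0.5835, -0.2399, 0.0889]
ee_rot: [0.998, -0.066, 0.007, 0.005]
wrist_force: [-0.8, 1.2, -0.9]
width: 0.498
```

```bash
python3 -c "
from h import *
rows([.60,-.23,.2],-7.8)"
```

```text
pos [ 0.5835 -0.2399  0.0889] yaw -7.61 tilt 1.03 t 5.00 F [-0.8  1.2 -0.9] w 0.498
[[[5.6, -3.6, -37.0], 0.001], [[5.6, -3.6, -37.0], 0.001], [[5.5, -3.6, -37.0], 0.001]]
```

Emit:
servo_tool(
  steps=[
    [[0, 0, -25], 0],
    [[0, 0, -40], 0],
    [[0, 0, -40], 0],
    [[0, 0, -20], 0],
  ],
)

```text
time_s: 5.4
ee_pos: [0.579, -0.2371, 0.2123]
ee_rot: [0.998, -0.067, 0.003, 0.004]
wrist_force: [-0.6, -1.3, -3.4]
width: 0.502
```

```bash
python3 - <<'E'
from h import *
W=cloud("top",np.load("pics/top0.npy"))[140:228,158:236].reshape(-1,3)
W=W[W[:,2]<.2]
print(np.histogram(W[:,2],bins=np.arange(0,.12,.005))[0])
k=(W[:,2]>.055)&(W[:,2]<.066)&(W[:,0]<.56)
B=W[k]
for _ in range(4):
    q=np.polyfit(B[:,1],B[:,0],1);B=B[abs(B[:,0]-np.polyval(q,B[:,1]))<.014]
print(len(B),q,np.degrees(np.arctan(q[0])),B[:,1].min(),B[:,1].max(),B.mean(0),np.std(B[:,0]-np.polyval(q,B[:,1]))*12**.5)
k=(W[:,2]>.03)&(W[:,2]<.07)&(W[:,0]<.72)
c,s=np.cos(np.arctan(q[0])),np.sin(np.arctan(q[0]))
T=W[k]@np.array([[c,-s,0],[s,c,0],[0,0,1]]).T
print("tray frame x hist");h,e=np.histogram(T[:,0],bins=np.arange(.40,.70,.01));print(list(zip(np.round(e,2),h)))
print("y pct",np.percentile(T[:,1],[1,5,95,99]))
rows([.5,.2,.2])
E
```

```text
[1983 1523  628   86   34   26   45  134   98   29   38  131  129   30
    4    0    0    0    0    0    0    0    0]
270 [0.30614886 0.42677936] 17.021908952426056 0.13050170158281496 0.3139598578981939 [0.49547667 0.22439187 0.06022265] 0.02119235852379411
tray frame x hist
[(np.float64(0.4), np.int64(162)), (np.float64(0.41), np.int64(177)), (np.float64(0.42), np.int64(46)), (np.float64(0.43), np.int64(8)), (np.float64(0.44), np.int64(8)), (np.float64(0.45), np.int64(10)), (np.float64(0.46), np.int64(9)), (np.float64(0.47), np.int64(9)), (np.float64(0.48), np.int64(10)), (np.float64(0.49), np.int64(8)), (np.float64(0.5), np.int64(10)), (np.float64(0.51), np.int64(9)), (np.float64(0.52), np.int64(7)), (np.float64(0.53), np.int64(9)), (np.float64(0.54), np.int64(9)), (np.float64(0.55), np.int64(9)), (np.float64(0.56), np.int64(8)), (np.float64(0.57), np.int64(8)), (np.float64(0.58), np.int64(7)), (np.float64(0.59), np.int64(11)), (np.float64(0.6), np.int64(71)), (np.float64(0.61), np.int64(0)), (np.float64(0.62), np.int64(0)), (np.float64(0.63), np.int64(0)), (np.float64(0.64), np.int64(0)), (np.float64(0.65), np.int64(0)), (np.float64(0.66), np.int64(0)), (np.float64(0.67), np.int64(0)), (np.float64(0.68), np.int64(0))]
y pct [0.26343432 0.26753877 0.44591439 0.44830366]
pos [ 0.579  -0.2371  0.2123] yaw -7.63 tilt 0.52 t 5.40 F [-0.6 -1.3 -3.4] w 0.502
[[[-13.6, -42.3, 0.9], -0.0], [[-13.6, -42.3, 0.9], -0.0], [[-13.6, -42.3, 0.9], -0.0], [[-13.6, -42.3, 0.9], -0.0], [[-13.6, -42.3, 0.9], -0.0], [[-13.6, -42.3, 0.9], -0.0], [[-13.6, -42.3, 0.9], -0.0], [[-13.6, -42.3, 0.9], -0.0]]
[[[-13.6, -42.3, 0.9], -0.0], [[-13.6, -42.3, 0.9], -0.0]]
```

```bash
python3 -c "
from h import *
rows([.573,.200,.15],-17)"
```

```text
pos [ 0.579  -0.2371  0.2123] yaw -7.63 tilt 0.52 t 5.40 F [-0.6 -1.3 -3.4] w 0.502
[[[-6.4, -43.3, 5.9], 0.016], [[-7.1, -43.2, 5.9], 0.016], [[-7.8, -43.1, 5.9], 0.016], [[-8.5, -42.9, 5.9], 0.016], [[-9.2, -42.8, 5.9], 0.016], [[-9.9, -42.6, 5.9], 0.016], [[-10.6, -42.4, 5.9], 0.016], [[-11.3, -42.3, 5.9], 0.016]]
[[[-12.0, -42.1, 5.9], 0.016], [[-12.7, -41.9, 5.9], 0.016]]
```

Emit:
servo_tool(
  steps=[
    [[-6, -43, 6], 0.016],
    [[-7, -43, 6], 0.016],
    [[-8, -43, 6], 0.016],
    [[-8, -43, 6], 0.016],
    [[-9, -43, 6], 0.016],
    [[-10, -43, 6], 0.016],
    [[-11, -42, 6], 0.016],
    [[-11, -42, 6], 0.016],
  ],
)

```text
time_s: 6.2
ee_pos: [0.5773, 0.1187, 0.1623]
ee_rot: [0.991, -0.136, 0.007, 0.005]
wrist_force: [1.3, 0.5, -3.2]
width: 0.503
```

```bash
python3 -c "
from h import *
rows([.573,.200,.14],-17)"
```

```text
pos [0.5773 0.1187 0.1623] yaw -15.67 tilt 0.95 t 6.20 F [ 1.3  0.5 -3.2] w 0.503
[[[-13.2, -38.6, 10.7], 0.012], [[-13.7, -38.5, 10.7], 0.012]]
```

Emit:
servo_tool(
  steps=[
    [[-13, -39, 11], 0.012],
    [[-14, -38, 11], 0.012],
    [[0, 0, 0], 0],
  ],
)

```text
time_s: 6.5
ee_pos: [0.5711, 0.2075, 0.1368]
ee_rot: [0.989, -0.147, 0.006, 0.005]
wrist_force: [0.2, 0.0, -2.8]
width: 0.501
```

```bash
python3 - <<'E'
from h import *
rows([.573,.200,.11],-17)
im,ds=manip.capture("side");s=im[:,:,::-1];np.save("pics/s4.npy",ds)
cv2.imwrite("pics/c4.png",cv2.resize(s[110:230,150:290],(700,600),interpolation=2))
E
```

```text
pos [0.5711 0.2075 0.1368] yaw -16.94 tilt 0.90 t 6.50 F [ 0.2  0.  -2.8] w 0.501
[[[3.6, 6.4, 26.9], 0.001]]
```

View pics/c4.png

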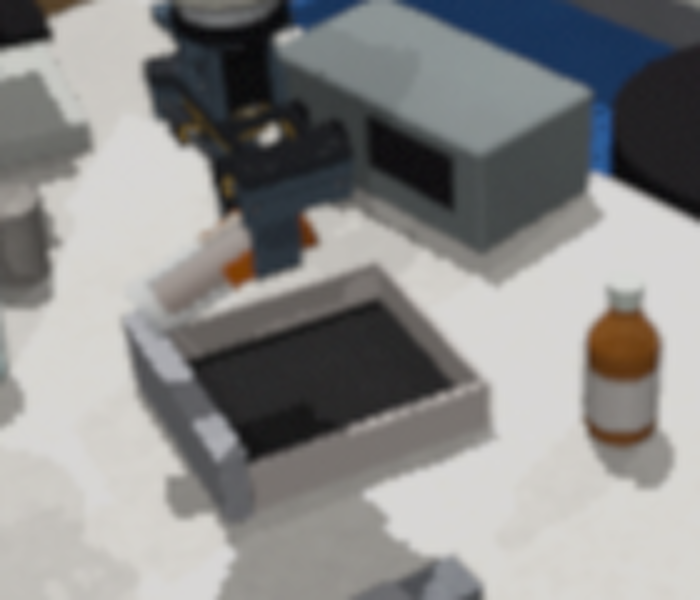

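The side view shows the foot end just above the bar at (150,310) and the tube over the tray. I'll lower until the foot meets the bar, then press with a light grip so the tube pivots.

Emit:
servo_tool(
  steps=[
    [[3, 3, 16], 0],
    [[1, 2, 14], 0],
    [[0, 0, 7], 0],
    [[0, 0, 7], 0],
    [[0, 0, 7], 0],
  ],
  force=10,
)

```text
time_s: 7.05
ee_pos: [0.5767, 0.1955, 0.0833]
ee_rot: [0.989, -0.149, 0.008, 0.004]
wrist_force: [2.4, -0.2, 1.1]
width: 0.502
```

```bash
python3 -c "
from h import *
rows([.573,.200,.05],-17)"
```

```text
pos [0.5767 0.1955 0.0833] yaw -17.10 tilt 1.05 t 7.05 F [ 2.4 -0.2  1.1] w 0.502
[[[-5.4, -3.4, 33.2], -0.002]]
```

Emit:
servo_tool(
  steps=[
    [[0, 0, 8], 0],
    [[0, 0, 8], 0],
    [[0, 0, 8], 0],
    [[0, 0, 8], 0],
    [[0, 0, 8], 0],
  ],
)

```text
time_s: 7.55
ee_pos: [0.5785, 0.1946, 0.0407]
ee_rot: [0.989, -0.149, 0.009, 0.004]
wrist_force: [0.5, 0.3, 0.3]
width: 0.502
```

```bash
python3 - <<'E'
from h import *
rows([.573,.200,.037],-17)
im,ds=manip.capture("side");s=im[:,:,::-1]
cv2.imwrite("pics/c5.png",cv2.resize(s[110:230,150:290],(560,480),interpolation=2))
E
```

```text
pos [0.5785 0.1946 0.0407] yaw -17.15 tilt 1.13 t 7.55 F [0.5 0.3 0.3] w 0.502
[[[-6.9, -3.5, 3.6], -0.003]]
```

View pics/c5.png

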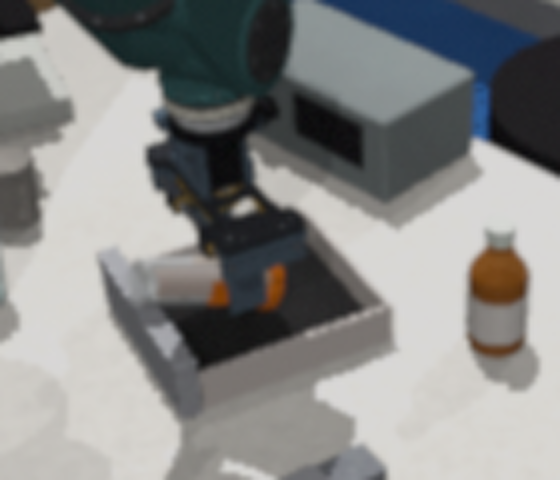

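Emit:
servo_tool(
  steps=[
    [[-3, 0, 5], 0],
    [[-3, 0, 5], 0],
    [[0, 0, 0], 0],
  ],
)

```text
time_s: 7.9
ee_pos: [0.5731, 0.1962, 0.0292]
ee_rot: [0.989, -0.149, 0.01, 0.004]
wrist_force: [1.4, -1.7, -1.2]
width: 0.503
```

Emit:
servo_tool(
  steps=[
    [[0, 0, 0], 0],
    [[0, 0, 0], 0],
    [[0, 0, -40], 0],
    [[0, 0, -40], 0],
    [[-30, 0, -20], 0],
    [[-40, 0, 0], 0],
    [[-40, 0, 0], 0],
    [[-25, 0, 0], 0],
  ],
  force=40,
)

```text
time_s: 8.7
ee_pos: [0.436, 0.2371, 0.1277]
ee_rot: [0.989, -0.151, 0.006, 0.005]
wrist_force: [0.6, 0.1, -2.7]
width: 0.503
```

```bash
cat >> h.py <<'E'
def T(p):return np.array([.9563*p[0]-.2924*p[1],.2924*p[0]+.9563*p[1],p[2]])
def unT(q):return [.9563*q[0]+.2924*q[1],-.2924*q[0]+.9563*q[1],q[2]]
def tube(name="side"):
    """mouth-down angle from an orange/terracotta point cloud near the gripper"""
E
python3 - <<'E'
from h import *
s=manip.read_state();print("tray frame",np.round(T(s["ee_pos"]),4));rows(unT([.355,.36,.1]),-17)
im,ds=manip.capture("side");s=im[:,:,::-1];np.save("pics/s6.npy",ds);cv2.imwrite("pics/s6.png",s)
cv2.imwrite("pics/c6.png",cv2.resize(s[110:230,100:240],(560,480),interpolation=2))
E
```

```text
tray frame [0.3476 0.3542 0.1277]
pos [0.436  0.2371 0.1277] yaw -17.31 tilt 0.89 t 8.70 F [ 0.6  0.1 -2.7] w 0.503
[[[7.0, -6.0, 27.7], -0.005]]
```

View pics/c6.png

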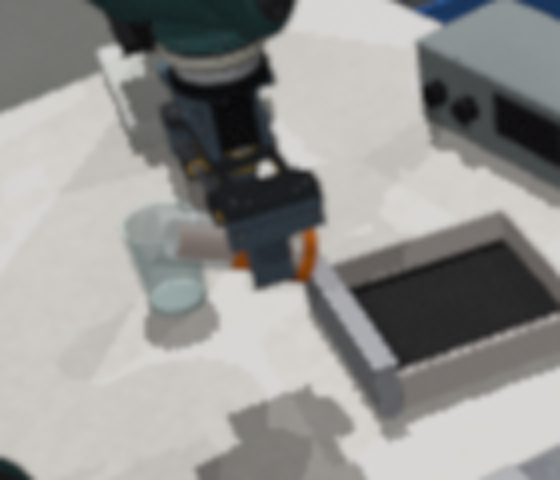

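The tube is mouth-down about 23° on the robot side of the bar, and the beaker is well clear. Next I'll lower the rim behind the bar's side and push gently against the edge to tip it further.

Emit:
servo_tool(
  steps=[
    [[0, -3, 27], 0],
    [[0, -3, 26], 0],
    [[10, 0, 0], 0],
    [[8, 0, 0], 0],
    [[0, 0, 0], 0],
  ],
)

```text
time_s: 9.25
ee_pos: [0.4503, 0.237, 0.0736]
ee_rot: [0.989, -0.149, 0.004, 0.006]
wrist_force: [0.1, 0.1, -2.5]
width: 0.502
```

```bash
python3 - <<'E'
from h import *
s=manip.read_state();print("tray frame",np.round(T(s["ee_pos"]),4));rows(unT([.372,.36,.074]),-17)
E
```

```text
tray frame [0.3613 0.3583 0.0736]
pos [0.4503 0.237  0.0736] yaw -17.14 tilt 0.80 t 9.25 F [ 0.1  0.1 -2.5] w 0.502
[[[10.7, -1.7, -0.3], -0.002]]
```

Emit:
servo_tool(
  steps=[
    [[4, 0, 0], 0],
    [[4, 0, 0], 0],
    [[4, 0, 0], 0],
    [[0, 0, 0], 0],
  ],
  force=8,
)

```text
time_s: 9.65
ee_pos: [0.4641, 0.233, 0.0762]
ee_rot: [0.989, -0.15, 0.005, 0.005]
wrist_force: [-1.1, 1.3, -2.2]
width: 0.504
```

```bash
python3 - <<'E'
from h import *
s=manip.read_state();print("tray frame",np.round(T(s["ee_pos"]),4),"F tray",np.round(T(s["wrist_force"]),2))
E
```

```text
tray frame [0.3757 0.3586 0.0762] F tray [-1.46  0.89 -2.24]
```

Emit:
servo_tool(
  steps=[
    [[4, 0, 1], 0],
    [[4, 0, 1], 0],
    [[4, 0, 0], 0],
    [[0, 0, 0], 0],
  ],
)

```text
time_s: 10.05
ee_pos: [0.4712, 0.2307, 0.0751]
ee_rot: [0.989, -0.151, -0.0, 0.005]
wrist_force: [-2.6, 4.7, 1.0]
width: 0.507
```

```bash
python3 - <<'E'
from h import *
s=manip.read_state();print("tray frame",np.round(T(s["ee_pos"]),4),"F tray",np.round(T(s["wrist_force"]),2))
E
```

```text
tray frame [0.3832 0.3584 0.0751] F tray [-3.86  3.72  1.02]
```

Emit:
servo_tool(
  steps=[
    [[5, 0, 0], 0],
    [[5, 0, 0], 0],
    [[0, 0, 0], 0],
  ],
)

```text
time_s: 10.35
ee_pos: [0.474, 0.2299, 0.0753]
ee_rot: [0.988, -0.152, -0.008, 0.006]
wrist_force: [-4.8, 5.0, 3.5]
width: 0.506
```

```bash
python3 - <<'E'
from h import *
s=manip.read_state();print("tray frame",np.round(T(s["ee_pos"]),4),"F tray",np.round(T(s["wrist_force"]),2),s["width"])
im,ds=manip.capture("side");s=im[:,:,::-1];b,W,d=wrist("w7")
cv2.imwrite("pics/c7.png",np.hstack([cv2.resize(s[120:210,125:215],(400,400),interpolation=2),cv2.resize(b,(400,400))]))
E
```

```text
tray frame [0.3861 0.3584 0.0753] F tray [-6.11  3.4   3.55] 0.5057739108962191
```

View pics/c7.png

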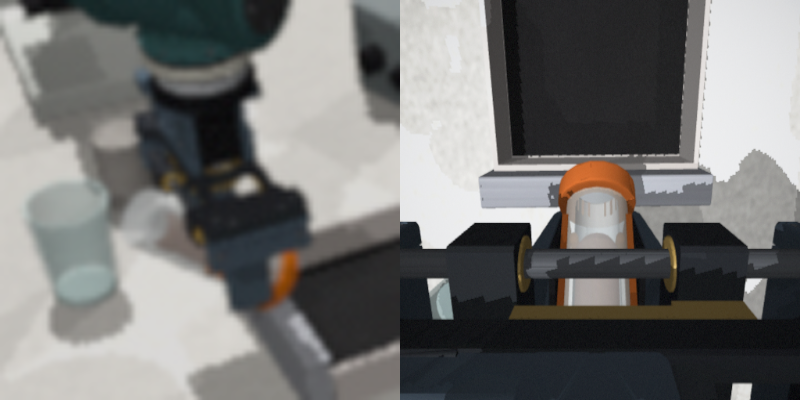

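```bash
cat >> h.py <<'E'
def angle(n):
    s=manip.read_state();b,W,d=wrist(n)
    hsv=cv2.cvtColor(b,cv2.COLOR_BGR2HSV);o=(hsv[...,0]<16)&(hsv[...,1]>140)&(d>.05)
    R=Ro.from_quat(s["ee_rot"]).as_matrix();L=(W-np.array(s["ee_pos"]))@R+np.array([0,0,.019]) # tool frame at grasp point
    P=L[o];P=P[(abs(P[:,0])<.1)&(abs(P[:,1])<.04)&(abs(P[:,2])<.08)]
    for sg in(-1,1):
        Q=P[(P[:,1]*sg>.017)&(P[:,1]*sg<.027)&(P[:,0]<.022)]
        if len(Q)<15:print("few",len(Q));continue
        ln=cv2.fitLine(Q[:,[0,2]].astype(np.float32),cv2.DIST_HUBER,0,.001,.001).ravel()
        print("pad",sg,len(Q),"mouth-down deg %.1f"%np.degrees(np.arctan(ln[1]/ln[0])),"x span",np.round(np.percentile(Q[:,0],[3,97])*1000,1))
    print("orange max x",np.round(np.percentile(P[:,0],[50,98])*1000,1),"max z",np.round(np.percentile(P[:,2],98)*1000,1))
    return b,L,o
E
python3 - <<'E'
from h import *
b,L,o=angle("w8")
# core (terracotta/pale) & tube top line along mid
s=(abs(L[...,1])<.006)&(abs(L[...,2])<.08)&(abs(L[...,0])<.08)
Q=L[s];
for x in np.arange(-.05,.06,.01):
    k=abs(Q[:,0]-x)<.005
    if k.sum()>5:print(round(x,3),k.sum(),np.round(np.percentile(Q[k,2],[10,50,90])*1000,1))
E
```

```text
pad -1 552 mouth-down deg 44.0 x span [-9.2 21.3]
pad 1 574 mouth-down deg 44.4 x span [-9.1 21.2]
orange max x [35.8 46.7] max z 11.4
0.0 743 [-42.2 -39.3 -36.1]
0.01 140 [-26.6 -25.3 -24.1]
0.02 690 [-23.8 -20.1 -15.9]
0.03 1878 [-77.9 -75.9  -8.6]
0.04 527 [-8.4 -6.5 -4.3]
0.05 152 [-4.3 -2.8 -1.5]
```

Emit:
servo_tool(
  steps=[
    [[0, 0, 0], 0],
    [[0, 0, 0], 0],
    [[-3, 0, -25], 0],
    [[6, 0, 0], 0],
    [[8, 0, 0], 0],
    [[0, 0, 0], 0],
  ],
  force=60,
)

```text
time_s: 11.1
ee_pos: [0.4858, 0.2265, 0.1002]
ee_rot: [0.988, -0.152, -0.007, 0.006]
wrist_force: [0.1, 0.3, -2.8]
width: 0.503
```

```bash
python3 - <<'E'
from h import *
s=manip.read_state();print("tray frame",np.round(T(s["ee_pos"]),4),"F tray",np.round(T(s["wrist_force"]),2),s["width"])
rows(unT([.397,.359,.09]),-17)
b,L,o=angle("w9")
E
```

```text
tray frame [0.3984 0.3587 0.1002] F tray [-0.01  0.32 -2.8 ] 0.5030690520283868
pos [0.4858 0.2265 0.1002] yaw -17.47 tilt 1.05 t 11.10 F [ 0.1  0.3 -2.8] w 0.503
[[[-1.2, -0.4, 10.2], -0.008]]
pad -1 535 mouth-down deg 43.9 x span [-9.  21.3]
pad 1 564 mouth-down deg 44.3 x span [-9.1 21.3]
orange max x [35.9 46.8] max z 10.4
```

Emit:
servo_tool(
  steps=[
    [[0, 0, 8], 0],
    [[0, 0, 4], 0],
    [[0, 0, 0], 0],
  ],
)

```text
time_s: 11.45
ee_pos: [0.484, 0.2257, 0.085]
ee_rot: [0.988, -0.152, -0.009, 0.006]
wrist_force: [-0.6, 0.0, -3.0]
width: 0.499
```

Emit:
servo_tool(
  steps=[
    [[0, 0, 3], 0],
    [[0, 0, 3], 0],
  ],
)

```text
time_s: 11.65
ee_pos: [0.4839, 0.2257, 0.0791]
ee_rot: [0.988, -0.152, -0.009, 0.007]
wrist_force: [-18.5, -9.9, 59.4]
width: 0.502
```

Emit:
servo_tool(
  steps=[
    [[0, 0, -13], 0],
    [[0, 0, -13], 0],
    [[0, 0, 0], 0],
    [[0, 0, 25], 0],
    [[0, 0, -24], 0],
    [[0, 0, 0], 0],
  ],
)

```text
time_s: 12.25
ee_pos: [0.4849, 0.2264, 0.1052]
ee_rot: [0.988, -0.152, -0.008, 0.006]
wrist_force: [0.3, -0.3, -2.5]
width: 0.501
```

```bash
python3 - <<'E'
from h import *
s=manip.read_state();print("tray frame",np.round(T(s["ee_pos"]),4),"F tray",np.round(T(s["wrist_force"]),2),s["width"])
b,L,o=angle("w10")
cv2.imwrite("pics/c10.png",cv2.resize(b[100:310,80:240*2-60],(680,420)))
E
```

```text
tray frame [0.3975 0.3583 0.1052] F tray [ 0.32 -0.2  -2.53] 0.5011561864818802
pad -1 537 mouth-down deg 44.0 x span [-9.1 21.4]
pad 1 560 mouth-down deg 43.6 x span [-9.2 21.3]
orange max x [36.1 46.8] max z 12.4
```

View pics/c10.png

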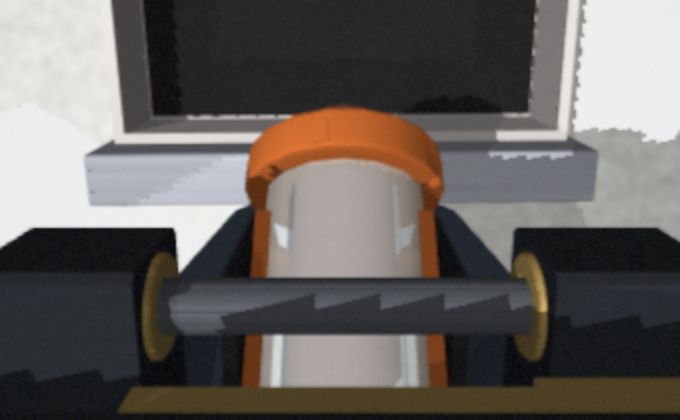

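The tap worked: the core front, earlier back near the pads, is now at the flange. I'll let it run and check.

Emit:
servo_tool(
  steps=[
    [[0, 0, 0], 0],
    [[0, 0, 0], 0],
    [[0, 0, 0], 0],
  ],
)

```text
time_s: 12.6
ee_pos: [0.4826, 0.2254, 0.102]
ee_rot: [0.988, -0.152, -0.01, 0.007]
wrist_force: [-0.3, 0.4, -2.2]
width: 0.502
```

```bash
python3 - <<'E'
from h import *
s=manip.read_state();print("tray frame",np.round(T(s["ee_pos"]),4),"F tray",np.round(T(s["wrist_force"]),2),s["width"])
im,ds=manip.capture("top");t=im[:,:,::-1]
b,L,o=angle("w11")
cv2.imwrite("pics/c11.png",np.hstack([cv2.resize(b,(400,300)),cv2.resize(t[140:230,150:270],(400,300),interpolation=2)]))
E
```

```text
tray frame [0.3956 0.3567 0.102 ] F tray [-0.38  0.32 -2.16] 0.5023340991145874
pad -1 540 mouth-down deg 44.2 x span [-9.2 21.4]
pad 1 561 mouth-down deg 44.1 x span [-9.  21.4]
orange max x [40.9 69.9] max z 75.7
```

View pics/c11.png

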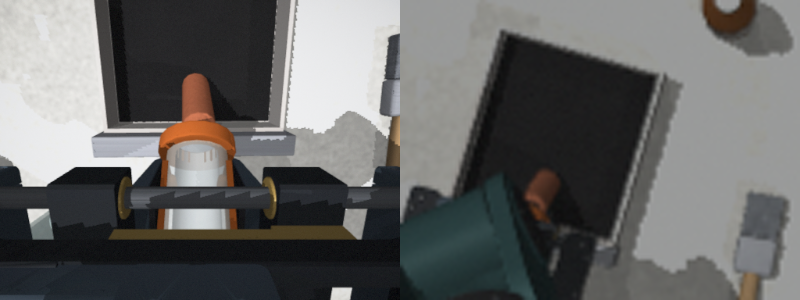

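The core is in the tray (left panel, (197,95)). I'll raise the tube off it and check the core's pose numerically, since I have only one picture left.

Emit:
servo_tool(
  steps=[
    [[-5, 0, -20], 0],
    [[-10, 0, -30], 0],
    [[-20, 0, -30], 0],
    [[0, 0, 0], 0],
  ],
)

```text
time_s: 13.1
ee_pos: [0.4498, 0.2368, 0.1841]
ee_rot: [0.988, -0.152, -0.011, 0.008]
wrist_force: [0.1, 0.5, -1.7]
width: 0.504
```

```bash
cat >> h.py <<'E'
def core(n):
    b,W,d=wrist(n);hsv=cv2.cvtColor(b,cv2.COLOR_BGR2HSV);o=(hsv[...,0]<16)&(hsv[...,1]>90)&(d>.05)
    P=T(np.moveaxis(W,-1,0));P=np.moveaxis(P,0,-1);m=o&(P[...,0]>.40)&(P[...,0]<.61)&(P[...,1]>.26)&(P[...,1]<.455)&(P[...,2]<.09)
    Q=P[m];print("core",len(Q),np.round(cv2.minAreaRect(Q[:,:2].astype(np.float32))[:2],3).tolist(),"tray-frame min/max",np.round(np.percentile(Q,[1,99],axis=0),3).tolist())
E
python3 - <<'E'
from h import *
s=manip.read_state();print("tray frame",np.round(T(s["ee_pos"]),4),"F",np.round(s["wrist_force"],2),s["width"])
core("w12");angle("w13")
E
```

```text
tray frame [0.3609 0.358  0.1841] F [ 0.06  0.51 -1.73] 0.5035920899001847
core 1415 [[0.448, 0.355], [0.061, 0.035]] tray-frame min/max [[0.421, 0.336, 0.008], [0.476, 0.369, 0.086]]
pad -1 541 mouth-down deg 44.1 x span [-9.1 21.3]
pad 1 561 mouth-down deg 45.0 x span [-9.2 21.3]
orange max x [35.9 46.8] max z 10.8
```

```bash
sed -i 's/P\[...,2\]<.09)/P[...,2]<.15)/' h.py; python3 - <<'E'
from h import *
core("w14")
im,ds=manip.capture("side");W=cloud("side",ds);b=im[:,:,::-1].copy();hsv=cv2.cvtColor(b,cv2.COLOR_BGR2HSV)
P=np.stack(T(np.moveaxis(W,-1,0)),-1);m=(hsv[...,0]<16)&(hsv[...,1]>90)&(ds>.1)&(P[...,0]>.38)&(P[...,0]<.6)&(P[...,1]>.27)&(P[...,1]<.45)&(P[...,2]<.2)
Q=P[m];print(len(Q),np.round(np.percentile(Q,[2,50,98],axis=0),3).tolist());u=np.argwhere(m);print(u.min(0),u.max(0))
E
```

```text
core 1446 [[0.448, 0.354], [0.062, 0.033]] tray-frame min/max [[0.421, 0.336, 0.008], [0.476, 0.369, 0.086]]
186 [[0.382, 0.331, 0.006], [0.443, 0.345, 0.052], [0.479, 0.44, 0.198]]
[156 175] [194 204]
```

The core stands leaning on the bar inside the tray (top at z 0.086). First I'll turn the tube back mouth-up by dragging the rim over the bar, clear of the core. Then I'll nudge the core flat.

Emit:
servo_tool(
  steps=[
    [[0, 32, 0], 0],
    [[0, 32, 0], 0],
    [[18, 0, 25], 0],
    [[18, 0, 30], 0],
    [[0, 0, 30], 0],
    [[0, 0, 10], 0],
    [[0, 0, 0], 0],
  ],
)

```text
time_s: 14.0
ee_pos: [0.4627, 0.1578, 0.0787]
ee_rot: [0.988, -0.154, -0.016, 0.011]
wrist_force: [-12.6, 4.3, 50.9]
width: 0.497
```

```bash
python3 - <<'E'
from h import *
s=manip.read_state();print("tray frame",np.round(T(s["ee_pos"]),4),"F",np.round(T(s["wrist_force"]),2),s["width"]);rows(unT([.398,.294,.084]),-17)
E
```

```text
tray frame [0.3963 0.2862 0.0787] F [-13.31   0.38  50.94] 0.49731788213363726
pos [0.4627 0.1578 0.0787] yaw -17.72 tilt 2.22 t 14.00 F [-12.6   4.3  50.9] w 0.497
[[[1.5, -7.7, -5.6], -0.013]]
```

Emit:
servo_tool(
  steps=[
    [[0, 0, 0], 0],
    [[-5, 0, 4], 0],
    [[-5, 0, 3], 0],
    [[-4, 0, 3], 0],
    [[-4, 0, 3], 0],
  ],
  force=6,
)

```text
time_s: 14.5
ee_pos: [0.4472, 0.1635, 0.0684]
ee_rot: [0.988, -0.154, -0.016, 0.011]
wrist_force: [-1.3, 0.3, 1.4]
width: 0.505
```

```bash
python3 - <<'E'
from h import *
s=manip.read_state();print("tray frame",np.round(T(s["ee_pos"]),4),"F",np.round(T(s["wrist_force"]),2),s["width"]);angle("w15")
E
```

```text
tray frame [0.3799 0.2871 0.0684] F [-1.3  -0.12  1.36] 0.5051838100651641
pad -1 448 mouth-down deg 21.1 x span [-12.  20.]
pad 1 452 mouth-down deg 21.4 x span [-11.9  20. ]
orange max x [37.3 45.3] max z -10.4
```

Emit:
servo_tool(
  steps=[
    [[-5, 0, 4], 0],
    [[-5, 0, 5], 0],
    [[-4, 0, 5], 0],
    [[-4, 0, 6], 0],
    [[-3, 0, 6], 0],
    [[0, 0, 0], 0],
  ],
)

```text
time_s: 15.15
ee_pos: [0.4231, 0.1699, 0.0395]
ee_rot: [0.988, -0.154, -0.017, 0.011]
wrist_force: [-0.5, 0.0, -1.8]
width: 0.504
```

```bash
python3 - <<'E'
from h import *
s=manip.read_state();print("tray frame",np.round(T(s["ee_pos"]),4),"F",np.round(T(s["wrist_force"]),2),s["width"]);angle("w16")
E
```

```text
tray frame [0.3549 0.2862 0.0395] F [-0.47 -0.11 -1.8 ] 0.5035197302032075
pad -1 231 mouth-down deg -30.0 x span [-21.2  21.7]
pad 1 241 mouth-down deg -31.1 x span [-21.5  21.7]
orange max x [30.5 46.5] max z -8.6
```

Emit:
servo_tool(
  steps=[
    [[0, 0, 0], 0],
    [[0, 0, 0], 0],
    [[-5, 0, -30], 0],
    [[0, -33, -20], 0],
    [[0, -33, 0], 0],
    [[0, 0, 0], 0],
  ],
  force=50,
)

```text
time_s: 15.8
ee_pos: [0.4417, 0.2368, 0.0906]
ee_rot: [0.988, -0.155, -0.017, 0.011]
wrist_force: [-0.1, 0.3, -1.3]
width: 0.501
```

```bash
python3 - <<'E'
from h import *
s=manip.read_state();print("tray frame",np.round(T(s["ee_pos"]),4),"F",np.round(T(s["wrist_force"]),2),s["width"]);rows(unT([.355,.352,.071]),-17);core("w17");angle("w18")
E
```

```text
tray frame [0.3532 0.3556 0.0906] F [-0.19  0.26 -1.3 ] 0.5011040284142961
pos [0.4417 0.2368 0.0906] yaw -17.87 tilt 2.34 t 15.80 F [-0.1  0.3 -1.3] w 0.501
[[[2.5, 3.0, 19.6], -0.015]]
core 3098 [[0.44, 0.351], [0.08, 0.039]] tray-frame min/max [[0.4, 0.337, 0.008], [0.475, 0.368, 0.118]]
pad -1 225 mouth-down deg -26.5 x span [-21.4  21.6]
pad 1 242 mouth-down deg -29.4 x span [-21.2  21.7]
orange max x [34. 97.] max z 43.9
```

Emit:
servo_tool(
  steps=[
    [[0, 2, 19], 0],
    [[18, 0, 0], 0],
    [[18, 0, 0], 0],
    [[18, 0, 0], 0],
    [[18, 0, 0], 0],
    [[18, 0, -2], 0],
    [[0, 0, -20], 0],
    [[0, 0, -30], 0],
  ],
)

```text
time_s: 16.7
ee_pos: [0.5354, 0.1983, 0.1221]
ee_rot: [0.987, -0.158, -0.02, 0.012]
wrist_force: [0.6, 0.8, -1.7]
width: 0.501
```

```bash
python3 - <<'E'
from h import *
s=manip.read_state();print("tray frame",np.round(T(s["ee_pos"]),4),"F",np.round(T(s["wrist_force"]),2),s["width"]);core("w19");angle("w20")
E
```

```text
tray frame [0.454  0.3462 0.1221] F [ 0.3   0.92 -1.66] 0.5010591754919381
core 958 [[0.468, 0.357], [0.167, 0.081]] tray-frame min/max [[0.433, 0.276, 0.007], [0.508, 0.404, 0.15]]
pad -1 227 mouth-down deg -26.9 x span [-20.9  21.4]
pad 1 232 mouth-down deg -27.8 x span [-21.2  21.6]
orange max x [31.4 53.6] max z 60.3
```

Emit:
servo_tool(
  steps=[
    [[-30, 0, -30], 0],
    [[-35, 0, -20], 0],
    [[0, 0, 0], 0],
  ],
)

```text
time_s: 17.1
ee_pos: [0.4795, 0.219, 0.1786]
ee_rot: [0.987, -0.159, -0.017, 0.011]
wrist_force: [0.8, -0.3, -2.6]
width: 0.5
```

```bash
python3 - <<'E'
from h import *
s=manip.read_state();print("tray frame",np.round(T(s["ee_pos"]),4))
b,W,d=wrist("w21");hsv=cv2.cvtColor(b,cv2.COLOR_BGR2HSV);o=(hsv[...,0]<16)&(hsv[...,1]>90)&(d>.05)
P=np.stack(T(np.moveaxis(W,-1,0)),-1);m=o&(P[...,0]>.40)&(P[...,0]<.61)&(P[...,1]>.26)&(P[...,1]<.455)&(P[...,2]<.1)
m=cv2.morphologyEx(m.astype(np.uint8),cv2.MORPH_OPEN,np.ones((3,3)));n,l,st,_=cv2.connectedComponentsWithStats(m)
for i in range(1,n):
    if st[i,4]>40:
        Q=P[l==i];print(st[i],np.round(cv2.minAreaRect(Q[:,:2].astype(np.float32))[0:2],3).tolist(),np.round(np.percentile(Q,[2,98],axis=0),3).tolist())
E
```

```text
tray frame [0.3945 0.3496 0.1786]
[ 161    0   71   79 2562] [[0.535, 0.398], [0.089, 0.03]] [[0.498, 0.367, 0.009], [0.561, 0.424, 0.037]]
```

```bash
python3 - <<'E'
from h import *
def feat(b,d,rot,pos):
    R=Ro.from_quat(rot).as_matrix();W=cloud("wrist",d,(np.array(pos),rot))
    y=np.arctan2(R[1,0],R[0,0]);C=np.array([[np.cos(y),np.sin(y),0],[-np.sin(y),np.cos(y),0],[0,0,1]])  # level frame, x along tool x
    L=(W-np.array(pos))@C.T-np.array([0,0,.019])
    hsv=cv2.cvtColor(b,cv2.COLOR_BGR2HSV);o=(hsv[...,0]<16)&(hsv[...,1]>140)&(d>.05)
    P=L[o];P=P[(abs(P[:,0])<.09)&(abs(P[:,1])<.035)&(abs(P[:,2])<.06)]
    for sg in(-1,1):
        Q=P[(P[:,1]*sg>.017)&(P[:,1]*sg<.027)&(P[:,0]<.022)];ln=cv2.fitLine(Q[:,[0,2]].astype(np.float32),cv2.DIST_HUBER,0,.001,.001).ravel()
        print("pad",len(Q),"up deg %.1f"%np.degrees(np.arctan(ln[1]/ln[0])),np.round(np.median(Q,0)*1000,1),end=' ')
    k=P[P[:,0]>.024];print("\n rim n",len(k),"x",np.round(np.percentile(k[:,0],[2,50,98])*1000,1),"y",np.round(np.percentile(k[:,1],[2,50,98])*1000,1),"z",np.round(np.percentile(k[:,2],[2,50,98])*1000,1))
    T_=k[abs(k[:,1])<.006];print(" rim top ridge: z99 %.1f at x %.1f"%(np.percentile(T_[:,2],97)*1000,1000*np.median(T_[T_[:,2]>np.percentile(T_[:,2],90),0])))
    # front face plane normal
    F=k[(k[:,2]<np.percentile(k[:,2],70))];c=F-F.mean(0);n=np.linalg.svd(c,full_matrices=False)[2][2];print(" face normal elev %.1f yaw %.1f"%(np.degrees(np.arctan2(n[2]*np.sign(n[0]),np.hypot(n[0],n[1]))),np.degrees(np.arctan2(n[1]*np.sign(n[0]),abs(n[0])))))
feat(cv2.imread("pics/w3.png"),np.load("pics/w3.npy"),[.998,-.067,.003,.004],[.5821,-.2375,.0872])
s=manip.read_state();b,W,d=wrist("w22");feat(b,d,s["ee_rot"],s["ee_pos"])
R=Ro.from_quat(s["ee_rot"]).as_matrix();print("tool z",R[:,2])
rows([.575,-.23,.20],-7.6)
E
```

```text
pad 471 up deg 32.3 [ 15.7 -21.2  23.6] pad 394 up deg 31.2 [13.4 19.7 20.6] 
 rim n 2218 x [24.2 31.1 38.6] y [-26.9  -0.9  24.5] z [-11.7   3.2  19.9]
 rim top ridge: z99 -3.1 at x 32.8
 face normal elev 25.6 yaw -0.3
pad 219 up deg 24.0 [ -9.4 -20.4  21.7] pad 209 up deg 24.5 [-9.7 21.7 20.5] 
 rim n 5439 x [25.9 33.3 47.3] y [-24.1   0.8  26.1] z [ 8.4 39.4 52.8]
 rim top ridge: z99 53.4 at x 27.7
 face normal elev 24.4 yaw 0.7
tool z [-0.03605294 -0.01552991 -0.99922921]
pos [0.4813 0.2185 0.1773] yaw -18.37 tilt 2.28 t 17.20 F [-0.1  0.4 -1.3] w 0.502
[[[20.9, 36.1, -1.7], -0.017], [[20.2, 36.4, -1.7], -0.017], [[19.6, 36.8, -1.7], -0.017], [[19.0, 37.1, -1.7], -0.017], [[18.4, 37.4, -1.7], -0.017], [[17.7, 37.7, -1.7], -0.017], [[17.1, 38.0, -1.7], -0.017], [[16.4, 38.3, -1.7], -0.017]]
[[[15.8, 38.6, -1.7], -0.017], [[15.1, 38.8, -1.7], -0.017], [[14.4, 39.1, -1.7], -0.017]]
```

```bash
python3 - <<'E'
from h import *
for n in("w3","w22","w20","w18"):
    b=cv2.imread(f"pics/{n}.png");d=np.load(f"pics/{n}.npy");hsv=cv2.cvtColor(b,cv2.COLOR_BGR2HSV);o=((hsv[...,0]<16)&(hsv[...,1]>140)).astype(np.uint8)
    k,l,st,_=cv2.connectedComponentsWithStats(o)
    for i in np.argsort(-st[1:,4])[:4]+1:
        dd=d[l==i];print(n,st[i],"depth",np.round(np.percentile(dd,[0,5,50,95]),3))
    c=o[:,240:275].any(1).nonzero()[0];print("  mid col rows",c.min(),c.max(),"depth at rows",[(r,round(float(d[r,256]),3)) for r in range(130,245,10)])
E
```

```text
w3 [ 198  166  113   73 4695] depth [0.    0.127 0.138 0.163]
w3 [212 267  10  29 194] depth [0.    0.164 0.171 0.18 ]
w3 [286 267  10  27 175] depth [0.084 0.165 0.171 0.179]
w3 [227 200   1   3   3] depth [0.157 0.157 0.157 0.158]
  mid col rows 166 311 depth at rows [(130, 0.253), (140, 0.256), (150, 0.258), (160, 0.261), (170, 0.165), (180, 0.159), (190, 0.164), (200, 0.168), (210, 0.173), (220, 0.134), (230, 0.129), (240, 0.085)]
w22 [ 186  157  133   82 5301] depth [0.    0.106 0.117 0.142]
w22 [ 161    0   70   80 2459] depth [0.    0.275 0.284 0.295]
w22 [289 267  13  27 222] depth [0.    0.139 0.146 0.153]
w22 [203 267  12  27 216] depth [0.    0.14  0.146 0.153]
  mid col rows 157 238 depth at rows [(130, 0.334), (140, 0.335), (150, 0.307), (160, 0.144), (170, 0.138), (180, 0.14), (190, 0.145), (200, 0.149), (210, 0.153), (220, 0.113), (230, 0.109), (240, 0.085)]
w20 [ 185  129  135  110 5465] depth [0.    0.107 0.118 0.212]
w20 [289 267  13  27 221] depth [0.    0.139 0.146 0.153]
w20 [203 267  12  27 218] depth [0.084 0.14  0.146 0.153]
w20 [274 173   7  21  75] depth [0.    0.133 0.135 0.139]
  mid col rows 135 238 depth at rows [(130, 0.283), (140, 0.285), (150, 0.288), (160, 0.143), (170, 0.137), (180, 0.141), (190, 0.143), (200, 0.148), (210, 0.152), (220, 0.112), (230, 0.108), (240, 0.083)]
w18 [ 187  156  131   83 5327] depth [0.    0.107 0.116 0.143]
w18 [ 226   31   50   89 2679] depth [0.    0.165 0.179 0.21 ]
w18 [289 267  13  27 223] depth [0.    0.141 0.147 0.154]
w18 [203 267  12  27 214] depth [0.    0.142 0.147 0.154]
  mid col rows 31 238 depth at rows [(130, 0.197), (140, 0.199), (150, 0.259), (160, 0.143), (170, 0.14), (180, 0.141), (190, 0.147), (200, 0.149), (210, 0.155), (220, 0.112), (230, 0.107), (240, 0.085)]
```

```bash
cat > fit.py <<'E'
from h import *
from scipy.spatial import cKDTree
from scipy.optimize import least_squares
def tc(n):
    b=cv2.imread(f"pics/{n}.png");d=np.load(f"pics/{n}.npy");hsv=cv2.cvtColor(b,cv2.COLOR_BGR2HSV);o=((hsv[...,0]<16)&(hsv[...,1]>140)).astype(np.uint8)
    k,l,st,_=cv2.connectedComponentsWithStats(o);i=[j for j in range(1,k) if st[j,1]>120 and st[j,4]>3000][0]
    m=np.zeros_like(o);m[l==i]=1;m[:154]=0
    for j in range(1,k):
        if st[j,1]>255 and st[j,4]>120:m[l==j]=1
    P=cloud("wrist",d,(np.zeros(3),[0,0,0,1]))[(m>0)&(d>.095)]
    P=P[(P[:,2]>-.1)&(P[:,2]<.03)]
    return P
def solve(a="w3",b="w22",G=(np.array([.5821,-.2375,.0872]),Ro.from_quat([.998,-.067,.003,.004]))):
    A=tc(a);B=tc(b);t=cKDTree(A);c=B.mean(0)
    def mv(x,P):return Ro.from_euler("yz",[x[3],x[4]]).apply(P-c)+c+x[:3]
    def res(x):
        q=mv(x,B);e=t.query(q)[0];return np.minimum(e,.01)
    best=min((least_squares(res,[dx,0,.021,th,0],loss="soft_l1",f_scale=.001,diff_step=1e-3,x_scale=[.01,.01,.01,.1,.1]) for dx in(-.01,0,.01) for th in(-.1,0,.1)),key=lambda f:f.cost)
    x=best.x;print("shift mm",np.round(x[:3]*1000,1),"pitch,yaw deg",np.round(np.degrees(x[3:]),2),"med err mm",np.median(res(x))*1000,len(A),len(B))
    X=Ro.from_euler("yz",x[3:]);tX=c+x[:3]-X.apply(c)
    H=G[0]+G[1].apply(tX);RH=G[1]*X
    s=manip.read_state();Rn=Ro.from_quat(s["ee_rot"])
    m=RH.as_matrix();yw=np.degrees(np.arctan2(m[1,0],m[0,0]))
    # reachable orientation: current turned about its own tool z to the same yaw; residual rotation about tube point
    mn=Rn.as_matrix();dy=np.radians(yw)-np.arctan2(mn[1,0],mn[0,0]);Rr=Rn*Ro.from_rotvec([0,0,-dy])
    print("home TCP for H",np.round(H,4),"yaw %.2f"%yw,"residual rot in tool axes deg",np.round(np.degrees((Rr.inv()*RH).as_rotvec()),2))
    # keep the tube's foot point fixed: tube point in H tool frame ~ foot (t=-65) 
    mid=np.array([.557,-.2355,.092]);a=np.array([.906*np.cos(-.136),.906*np.sin(-.136),.4226])
    for nm,p in(("foot",mid-a*.04),("mid",mid)):
        pl=RH.inv().apply(p-H);print(" TCP keeping",nm,np.round(p-Rr.apply(pl),4))
    return H,yw
if __name__=="__main__":
    import sys;solve(b=sys.argv[1])
E
python3 fit.py w22; python3 fit.py w20
```

```text
shift mm [-7.6  1.  20.5] pitch,yaw deg [-1.2   0.27] med err mm 0.43418742809781485 5019 5693
home TCP for H [ 0.5734 -0.2373  0.0673] yaw -7.96 residual rot in tool axes deg [0.75 1.13 0.02]
 TCP keeping foot [ 0.5733 -0.2374  0.0662]
 TCP keeping mid [ 0.5729 -0.2376  0.0669]
shift mm [-7.6  1.1 20.5] pitch,yaw deg [-1.17  0.29] med err mm 0.43756030856690875 5019 5179
home TCP for H [ 0.5734 -0.2374  0.0673] yaw -7.98 residual rot in tool axes deg [0.75 1.16 0.02]
 TCP keeping foot [ 0.5732 -0.2375  0.0662]
 TCP keeping mid [ 0.5729 -0.2377  0.067 ]
```

The core lies flat in the tray (top at z 0.037). The tube slid about 20 mm up in the grip, and the fit gives a new home TCP of (0.573, −0.2375, 0.067) at yaw −8°. Moving back to the cradle.

```bash
python3 -c "
from h import *
rows([.578,-.238,.19],-8)"
```

```text
pos [0.4813 0.2185 0.1773] yaw -18.37 tilt 2.28 t 17.20 F [-0.1  0.4 -1.3] w 0.502
[[[21.4, 36.6, -0.8], -0.016], [[20.8, 37.0, -0.8], -0.016], [[20.2, 37.3, -0.8], -0.016], [[19.5, 37.7, -0.8], -0.016], [[18.9, 38.0, -0.8], -0.016], [[18.3, 38.3, -0.8], -0.016], [[17.7, 38.6, -0.8], -0.016], [[17.0, 38.9, -0.8], -0.016]]
[[[16.4, 39.1, -0.8], -0.016], [[15.7, 39.4, -0.8], -0.016], [[15.1, 39.7, -0.8], -0.016]]
```

Emit:
servo_tool(
  steps=[
    [[21, 37, -1], -0.016],
    [[21, 37, -1], -0.016],
    [[20, 37, -1], -0.016],
    [[20, 38, -1], -0.016],
    [[19, 38, -1], -0.016],
    [[18, 38, -1], -0.016],
    [[18, 39, -1], -0.016],
    [[17, 39, -1], -0.016],
  ],
)

```text
time_s: 18.0
ee_pos: [0.558, -0.129, 0.1817]
ee_rot: [0.995, -0.092, -0.02, 0.01]
wrist_force: [-0.1, 0.8, -2.2]
width: 0.503
```

```bash
python3 -c "
from h import *
rows([.577,-.238,.16],-8)"
```

```text
pos [ 0.558  -0.129   0.1817] yaw -10.62 tilt 2.54 t 18.00 F [-0.1  0.8 -2.2] w 0.503
[[[13.2, 34.4, 7.5], -0.015], [[12.7, 34.6, 7.5], -0.015], [[12.1, 34.7, 7.5], -0.015]]
```

Emit:
servo_tool(
  steps=[
    [[13, 34, 7], -0.015],
    [[13, 35, 7], -0.015],
    [[12, 35, 7], -0.015],
    [[0, 0, 0], 0],
  ],
)

```text
time_s: 18.4
ee_pos: [0.5784, -0.2526, 0.1566]
ee_rot: [0.997, -0.072, -0.021, 0.009]
wrist_force: [0.6, 1.1, -2.1]
width: 0.5
```

```bash
python3 -c "
from h import *
wrist('w24');rows([.577,-.2378,.085],-8,step=25)"; python3 fit.py w24
```

```text
pos [ 0.578  -0.251   0.1566] yaw -8.30 tilt 2.66 t 18.45 F [-1.5  0.9 -1.1] w 0.502
[[[0.0, -4.8, 23.8], -0.002], [[0.0, -4.8, 23.8], -0.002], [[0.0, -4.8, 23.8], -0.002]]
shift mm [-7.7  1.1 20.4] pitch,yaw deg [-1.12  0.28] med err mm 0.43111603568023354 5019 5170
home TCP for H [ 0.5734 -0.2374  0.0674] yaw -7.97 residual rot in tool axes deg [0.74 1.64 0.02]
 TCP keeping foot [ 0.5732 -0.2375  0.0658]
 TCP keeping mid [ 0.5727 -0.2376  0.0669]
```

Emit:
servo_tool(
  steps=[
    [[0, -13, 12], -0.004],
    [[0, -1, 22], 0],
    [[0, 0, 20], 0],
    [[0, 0, 0], 0],
  ],
)

```text
time_s: 18.85
ee_pos: [0.5769, -0.2339, 0.0968]
ee_rot: [0.997, -0.07, -0.023, 0.008]
wrist_force: [-0.1, -0.6, -2.4]
width: 0.502
```

```bash
python3 -c "
from h import *
rows([.575,-.2376,.070],-8,step=25)"
```

```text
pos [ 0.5769 -0.2339  0.0968] yaw -8.04 tilt 2.76 t 18.85 F [-0.1 -0.6 -2.4] w 0.502
[[[-0.1, 1.7, 13.4], -0.0], [[-0.1, 1.7, 13.4], -0.0]]
```

Emit:
servo_tool(
  steps=[
    [[0, 2, 10], 0],
    [[0, 2, 10], 0],
    [[0, 0, 5], 0],
    [[0, 0, 0], 0],
  ],
)

```text
time_s: 19.25
ee_pos: [0.5757, -0.2364, 0.0704]
ee_rot: [0.997, -0.069, -0.023, 0.008]
wrist_force: [0.2, -0.1, -1.7]
width: 0.506
```

```bash
python3 -c "
from h import *
rows([.573,-.2376,.0668],-8,step=25)"
```

```text
pos [ 0.5757 -0.2364  0.0704] yaw -7.91 tilt 2.74 t 19.25 F [ 0.2 -0.1 -1.7] w 0.506
[[[-2.3, 1.5, 3.8], 0.002]]
```

Emit:
servo_tool(
  steps=[
    [[-1, 1, 2], 0],
    [[-1, 0, 2], 0],
    [[-1, 0, 1], 0],
    [[0, 0, 0], 0],
  ],
  force=8,
)

```text
time_s: 19.65
ee_pos: [0.5743, -0.2377, 0.068]
ee_rot: [0.997, -0.069, -0.02, 0.008]
wrist_force: [-1.3, -0.7, -1.7]
width: 0.502
```

```bash
python3 -c "
from h import *
rows([.573,-.2376,.0668],-8,step=25)"
```

```text
pos [ 0.5743 -0.2377  0.068 ] yaw -7.96 tilt 2.52 t 19.65 F [-1.3 -0.7 -1.7] w 0.502
[[[-1.3, 0.0, 1.2], 0.001]]
```

Emit:
servo_tool(
  steps=[
    [[-2, 0, 2], 0],
    [[-2, 0, 2], 0],
    [[-1, 0, 1], 0],
    [[0, 0, 0], 0],
  ],
)

```text
time_s: 20.05
ee_pos: [0.5726, -0.2378, 0.0662]
ee_rot: [0.997, -0.07, -0.016, 0.009]
wrist_force: [-1.3, -0.1, -1.1]
width: 0.504
```

```bash
python3 -c "
from h import *
rows([.573,-.2376,.0668],-8,step=25);wrist('w25')"; python3 fit.py w25|head -1
```

```text
pos [ 0.5726 -0.2378  0.0662] yaw -8.04 tilt 2.14 t 20.05 F [-1.3 -0.1 -1.1] w 0.504
[[[0.4, -0.2, -0.6], -0.001]]
shift mm [-7.7  1.1 22.4] pitch,yaw deg [-2.08  0.23] med err mm 0.4410272457602013 5019 6018
```

Emit:
servo_tool(
  steps=[
    [[-1, 0, 1], 0],
    [[0, 0, 0], 0],
    [[0, 0, 0], 0],
    [[0, 0, 0], 0],
  ],
  fingers=0.62,
)

```text
time_s: 20.5
ee_pos: [0.5709, -0.238, 0.0648]
ee_rot: [0.997, -0.07, -0.017, 0.009]
wrist_force: [-0.7, 0.3, -0.1]
width: 0.621
```

```bash
python3 - <<'E'
from h import *
wrist('w26');rows([.573,-.2376,.0668],-8,step=25)
E
python3 fit.py w26
```

```text
pos [ 0.5709 -0.238   0.0648] yaw -8.02 tilt 2.19 t 20.55 F [0.5 0.1 0.1] w 0.62
[[[2.0, -0.6, -2.1], -0.0]]
shift mm [-9.1  1.5 23.8] pitch,yaw deg [-2.18  0.05] med err mm 0.43961656251914455 5019 7020
home TCP for H [ 0.5709 -0.2376  0.0646] yaw -7.74 residual rot in tool axes deg [0.75 0.03 0.  ]
 TCP keeping foot [ 0.5708 -0.2377  0.0646]
 TCP keeping mid [ 0.5708 -0.2379  0.0646]
```

The released tube matches its original pose to within 1 mm and about 0.1°. Opening fully and withdrawing straight up.

Emit:
servo_tool(
  steps=[
    [[0, 0, 0], 0],
    [[0, 0, 0], 0],
    [[0, 0, 0], 0],
    [[0, 0, 0], 0],
    [[0, 0, -20], 0],
    [[0, 0, -40], 0],
    [[0, 0, -45], 0],
    [[0, 0, -45], 0],
  ],
  fingers=1,
)

```text
time_s: 21.35
ee_pos: [0.5726, -0.2341, 0.2125]
ee_rot: [0.997, -0.07, -0.022, 0.007]
wrist_force: [1.3, -0.2, 0.2]
width: 0.998
```

Emit:
servo_tool(
  steps=[
    [[-40, 0, -10], 0],
    [[-35, 0, -10], 0],
    [[0, 0, 0], 0],
  ],
)

```text
time_s: 21.65
ee_pos: [0.5006, -0.2242, 0.2435]
ee_rot: [0.997, -0.069, -0.017, 0.009]
wrist_force: [1.5, -0.6, 0.3]
width: 1.0
```

```bash
python3 - <<'E'
from h import *
rows([.5,-.23,.26],-8)
im,ds=manip.capture("side");s=im[:,:,::-1];b,W,d=wrist("w27")
cv2.imwrite("pics/c27.png",np.hstack([cv2.resize(s[130:330,130:390],(455,350)),cv2.resize(b[:205],(345,350*205*345//(350*512)*1)) if 0 else cv2.resize(b,(345,350))]))
hsv=cv2.cvtColor(b,cv2.COLOR_BGR2HSV);o=(hsv[...,0]<16)&(hsv[...,1]>140)&(d>.05)&(W[...,2]>.05)&(W[...,2]<.17);o[:,:200]=0;o[:,310:]=0
P=W[o];print("orange now",len(P),P.mean(0),np.percentile(P,[2,98],axis=0).round(4).tolist())
t,dt=manip.capture("top");W=cloud("top",dt);z=W[...,2];z0=cloud("top",np.load("pics/top0.npy"))[...,2]
ok=(z<.3)&(z0<.3)
for n,(u0,u1,v0,v1) in dict(amber=(235,262,128,160),brush=(240,275,190,250),dish=(375,410,172,206),jar=(360,390,202,228),sample=(92,120,190,208),beaker=(120,148,215,242)).items():
    a=W[v0:v1,u0:u1];c=[a[(q[v0:v1,u0:u1]>.01)&ok[v0:v1,u0:u1]].mean(0)[:2].round(4).tolist() for q in(z,z0)];print(n,c)
E
```

```text
pos [ 0.5006 -0.2242  0.2435] yaw -7.98 tilt 2.24 t 21.65 F [ 1.5 -0.6  0.3] w 1.0
[[[-0.4, 6.2, -16.3], 0.0]]
orange now 1620 [ 0.59406247 -0.24015121  0.12457026] [[0.5483, -0.2661, 0.0979], [0.619, -0.2139, 0.1415]]
amber [[0.7167, 0.0073], [0.7171, 0.0076]]
brush [[0.4653, -0.0132], [0.4642, -0.0129]]
dish [[0.5488, -0.4903], [0.5481, -0.4909]]
jar [[0.4653, -0.4168], [0.4653, -0.417]]
sample [[0.5378, 0.4872], [0.5378, 0.4875]]
beaker [[0.4326, 0.4147], [0.4325, 0.4147]]
```

View pics/c27.png

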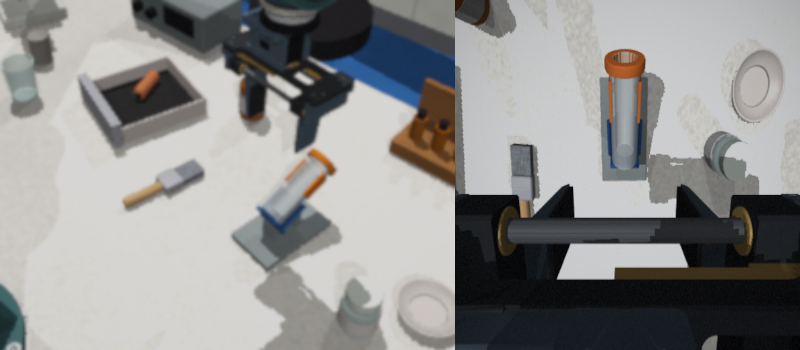

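The core lies in the tray (left panel, (146,85)). The empty tube is home in the cradle (297,190), the bystanders haven't moved and the gripper is clear. Handing in.

```bash
python3 -c "
from plant import manip
print(manip.close_job())"
```

```text
the job is handed in; nothing more can be done
None
```

The core is out and lying flat in the tray, and the empty tube is back in the cradle. I handed the job in at about 22 s of the 45 s allowed.

**How it went**
- **Tipping:** the tool only turns about its own vertical axis, so I turned the tube within a light grip by pressing it against the steel bar. That brought it to roughly 36–44° mouth-down.
- **Tapping:** one brisk tap of the rim on the bar, with a 60 N grip, freed the core.
- **Nudging the core:** it first stood leaning on the bar inside the tray, so I pushed it flat with the tube's rim.
- **Return:** I turned the tube mouth-up again by dragging the rim over the bar and laid it back in the cradle. It had slid about 20 mm in the grip, which I measured and corrected before placing it.

**Last checks**
- **Tube:** just after release it matched its original pose to within about 1 mm and 0.1°. A second look after backing off agreed.
- **Core:** it was inside the tray with its top at z = 37 mm, which fits a 28 mm core on the 8 mm floor.
- **Bystanders:** all six were within about 1 mm of where they started.
- **Gripper:** it was open and clear of everything.

**Not confirmed**
- **Wrist force:** the highest I read was about 60 N; the peak during the tap itself was not sampled.
- **Tip angle:** two estimates disagreed, at about 36° and 44°. Both are above the 30° needed.

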